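# Fetch the screw cup from behind the bottles

### The job

The yellow screw cup stands in the open green case behind two tall bottles. First move both bottles out of the way, standing them in the aluminium side tray; then take the yellow cup and lower it all the way down into the tapered black holder before letting go; and only then put the bottles back, the red-capped one in the middle of the red pad and the blue-capped one in the middle of the blue pad. Keep bottles and cup upright, and leave the black insert, the screwdriver and the tape measure where they are.

Things in the scene. Friction and masses are not known exactly. Their poses are not given: they have to be found in the camera images.
- bottle_red: Loose upright white glue bottle with a red cap and a red band, about 0.22 kg. Body 50 mm diameter up to 102 mm, then a shoulder; cap is a 34 mm diameter cylinder from 112 to 146 mm (the place to grip, from above). Origin: centre of its underside; z up. It starts on the red pad.
- bottle_blue: The same bottle with a blue cap and a blue band; same sizes and origin. It starts on the blue pad.
- cup: Loose yellow tapered cup, open on top, a few steel screws fixed in its bottom; about 70 g, 76 mm tall. Outside it widens from 36 mm diameter at the bottom to 50 mm at 48 mm height; from 49 to 76 mm it has a straight rim band of 56 mm diameter (grip its upper part). Origin: centre of its underside; z up. It starts on the floor of the case, just behind the two bottles.
- holder: Fixed steel base plate (100 mm diameter, 12 mm thick) with a black tapered sleeve; its mouth (53 mm inside, 61 mm outside diameter) is 62 mm above the bench. It narrows down to a floor 17 mm above the bench, on which the seated cup stands (cup origin 17 mm above the holder origin, 2 mm play all round, rim band just above the mouth). Origin: on its axis, under the plate; z up.
- tray: Fixed shallow aluminium side tray, 120 mm (its x) by 200 mm (its y), walls 5 mm thick and 18 mm high, floor 5 mm thick, empty at the start; room for both bottles side by side along its y. Origin: centre of its underside.
- pad_red: Fixed red pad, 60 x 60 x 4 mm, on the floor of the green case (6 mm above the bench). Origin: centre of its underside. Its x is that of the case and points from the bottles to the cup. The red and blue pads lie side by side, 68 mm apart, in either order. The case (220 x 190 mm) has walls 34 mm high, and black inserts up to 36 mm above the bench behind the cup.
- pad_blue: Fixed blue square pad, like the red one.
- insert: Bystander: loose black rectangular insert with wooden dowels, 56 x 76 x 30 mm, standing in the case behind the cup. Origin: centre of its underside.
- screwdriver: Bystander: screwdriver with a green handle, 190 mm long, 26 mm high, lying on the bench beside the holder. Origin: under its middle; x along it to the tip.
- tape: Bystander: grey tape measure, 62 x 62 x 34 mm, lying on the bench on the robot's side of the tray. Origin: centre of its underside.

How it is judged:
By the outcome, as a careful person would: the job done as asked, in the order asked, and still so for the second after the job is handed in, with the robot touching nothing.
It also fails if it takes over 144 s, if anything falls off the work surface, if the arm or the gripper's body presses on something with over 40 N, if the wrist force passes 120 N, or if a joint passes its speed limit or range.

### The arm

A 6-joint arm with a two-finger parallel gripper is mounted at the origin on the work surface. World frame = base frame: x ahead of the robot, y to its left, z up, the work surface at z = 0. Lengths are in m, angles in rad, forces in N, time in s.
With the tool pointing down it reaches from about 0.25 to 0.725 m from the base axis. Payload 4 kg.
Tool frame: the origin (TCP) lies midway between the tips of the shut fingers; the grasp point (between the pads) lies grip_point_offset behind it (grip_point_offset is the distance from the TCP to the grasp point, in m); z points along the fingers, y is the line along which they close (so a half turn about z gives the same grasp; the last joint's range is limited). The gripper opens to 85 mm and grips with 20 to 120 N. Pads are 22 mm wide; open, the fingers measure 114 mm over their backs; the gripper's body (76 mm by 85 mm) begins 54 mm behind the grasp point. The pads swing forward as they close: fully open they stand 13 mm farther back than shut.
Start: joints at [-1.179, 0.241, 0.005, 1.335, 0, 1.571], TCP at [0.191, -0.462, 0.231] pointing down, gripper open.
Joint ranges: [-2.72, 2.72], [-1.05, 1.87], [-1.09, 1.28], [-1.99, 2.15], [-1.42, 1.44], [-3.14, 3.14]. Speed limits (rad/s): [2.79, 2.79, 3.14, 3.14, 3.14, 3.14].

### API

Orientations are given as a unit quaternion [x, y, z, w].
In Python, from workcell import * gives the robot as it stands. The module is installed in compiled form; this text tells all that it offers.
- The arm moves only by the tool arm_command, never from a script. Its arguments are lists of equal length, an entry for each row: "slide": the shift along the tool's x, y, z in cm, a list of three; "spin": the turn about the tool's z in degrees. A call has exactly 5 rows; each row is the pose to reach, as a shift and turn from the pose commanded when the call began, along the tool's axes at that moment; what a row does not reach only later rows make up. A row lasts 1/8 s, in which the tool goes at most 62.5 mm and 10.7 degrees, less where a joint would pass 70% of its speed; a pose out of reach is approached as far as the arm can. A call with a gripper value outside its range is refused whole. "jaw" is the finger opening in cm, from 0 to 8.54, set as the call begins (left out, the last holds). The fingers move at their own pace and stop on an object; the grip force is fixed at half the most. Time passes only in rows, so rows that repeat a pose let the fingers close, or fill a call up. It gives the time, the measured TCP pose, the force, the opening and the grip force at its end, in the units of the state.
- get_obs(): the state, without advancing time (a new reading comes with each control period).
- camera(name): name is "scene" or "side" or "wrist"; returns a dict with "pixels" (384x512x3 uint8, red, green, blue), "range_z" (384x512 float32, m along the optical axis (not along the pixel's ray), 0 where there is no reading), "intrinsics" (3x3 intrinsics, pixels), "rvec" (rotation vector, rad) and "tvec" (3), from world to camera coordinates, as OpenCV has them. Camera axes: x right, y down, z forward; pixel columns grow to the right and rows downward; lengths in m; the calibration is good to about 2 mm. The wrist camera is an equidistant fisheye: a pixel r from the principal point sees the ray r / f radians off the axis. A picture is of the moment at which its call begins.
- job_done(): hands the job in; it is judged then, once.
Trained networks look in a picture, given as the dict that the camera call returned (one of the last four; its "shot" number tells which), for a name from the list of things; names that differ only in an ending like _2 or _b are one class to them, and where a whole thing is asked for, a point or a joint stands for the part that bears it (a point fixed in the world has none). Each returns a list of dicts, best first, with "confidence" (0 to 1); they miss things now and then, are a little off and sometimes report something else, mostly with a low value. They report only what shows in the picture. A call takes as long as a camera call.
- recognise(picture, thing): "centre" ([column, row] in pixels, amid what is visible of it).
- landmark_of(picture, thing): "centre" ([column, row] in pixels: a listed point, or the origin of a listed thing).
The state is a dict: "clock": time; "joint_pos": joint angles; "joint_vel": joint speeds; "tau": joint torques, N m; "eef_pos": TCP position; "tool_rot": TCP orientation; "ft_force": force on the tool from outside, world axes, zero at the start; "ft_torque": the same for the moment, N m; "grip_width": finger opening in m; "grasp_force": force on a finger pad.
Only numpy, scipy, OpenCV 4.12 (cv2) and the standard library are available. Lean on these libraries where they do the work, as an engineer would, in place of code of your own. Each camera call takes 0.05 s, during which the arm holds its last target. There are 200 camera calls.

## Working session

There is one attempt and no reset: what is moved stays moved. The work goes in short steps, Python scripts to look and compute and a tool call to move; the robot and the scene stay as the last step left them, time stands still between calls to the robot, and variables do not carry over. Pictures are saved under pics/ and viewed, at most 14 in all, crops included, and the job is handed in when it is done.

Besides the shell and the picture viewer there is one more tool, called after "Call:" by a JSON object that holds its "api" and its "payload", one argument or row to a line. arm_command: Moves the arm, as the interface text tells. Its arguments: {"type":"object","properties":{"slide":{"type":"array","items":{"type":"array","items":{"type":"number"}}},"spin":{"type":"array","items":{"type":"number"}},"jaw":{"type":"number"}},"required":["slide","spin"]}

```bash
mkdir -p pics; cat > h.py <<'E'
from workcell import *
import numpy as np, cv2
from scipy.spatial.transform import Rotation as R
def snap(n,f=None):
    p=camera(n)
    if f: cv2.imwrite('pics/'+f,cv2.cvtColor(p['pixels'],cv2.COLOR_RGB2BGR))
    return p
def cam(p):
    Rm=cv2.Rodrigues(np.array(p['rvec'],float))[0]; return Rm,np.array(p['tvec'],float).ravel()
def ray(p,uv,name):
    K=np.array(p['intrinsics']); x=(uv[0]-K[0,2])/K[0,0]; y=(uv[1]-K[1,2])/K[1,1]
    if name=='wrist':
        t=np.hypot(x,y); s=np.sin(t)/t if t>1e-9 else 1; d=np.array([x*s,y*s,np.cos(t)])
    else: d=np.array([x,y,1.])
    Rm,t=cam(p); d=Rm.T@d; return -Rm.T@t, d/np.linalg.norm(d)
def tri(rs):
    A=np.zeros((3,3));b=np.zeros(3)
    for o,d in rs: M=np.eye(3)-np.outer(d,d);A+=M;b+=M@o
    x=np.linalg.solve(A,b); return x,[np.linalg.norm((np.eye(3)-np.outer(d,d))@(x-o)) for o,d in rs]
def atz(r,z): o,d=r; return o+d*(z-o[2])/d[2]
def cloud(p,name):
    K=np.array(p['intrinsics']);z=p['range_z'];v,u=np.mgrid[:384,:512]
    x=(u-K[0,2])/K[0,0];y=(v-K[1,2])/K[1,1]
    if name=='wrist': t=np.hypot(x,y)+1e-12; x,y=x*np.tan(t)/t,y*np.tan(t)/t
    P=np.stack([x*z,y*z,z],-1); Rm,t=cam(p); W=(P-t)@Rm; W[z==0]=np.nan; return W
E
python3 - <<'E'
from h import *
np.set_printoptions(precision=4,suppress=True)
o=get_obs();print(o)
try: print(grip_point_offset)
except Exception as e: print(e)
r={}
for n in ['scene','side','wrist']:
    p=snap(n,n+'0.png');print(n,np.array(p['intrinsics']).ravel(),p['rvec'],p['tvec'])
    for t in ['bottle_red','bottle_blue','cup','holder','tray','pad_red','pad_blue','insert','screwdriver','tape']:
        a=landmark_of(p,t)
        if a:
            r.setdefault(t,[]).append((n,a[0]['centre'],a[0]['confidence'],ray(p,a[0]['centre'],n)))
for t,l in r.items():
    print(t,[(n,np.round(c),round(k,2)) for n,c,k,_ in l], *(tri([x[3] for x in l]) if len(l)>1 else ()))
E
```

```text
{'clock': 0.0, 'joint_pos': array([-1.179 ,  0.2414,  0.0037,  1.3352, -0.    ,  1.5708]), 'joint_vel': array([-0.0003, -0.0007,  0.001 ,  0.0001,  0.0002, -0.0002]), 'tau': array([  0.0018, -37.2321,  25.2406,   0.0169,   0.0001,   0.    ]), 'eef_pos': array([ 0.1907, -0.4615,  0.2304]), 'tool_rot': array([ 0.9809,  0.1946, -0.0002, -0.001 ]), 'ft_force': array([ 0.2907, -0.9688, -0.4261]), 'ft_torque': array([ 0.0053,  0.0129, -0.0447]), 'grasp_force': 0.0, 'grip_width': 0.08494219103488017}
0.0187
scene [367.1858   0.     254.8397   0.     367.1858 191.5732   0.       0.
   1.    ] [ 2.0991  1.3542 -0.5048] [-0.1994 -0.3102  1.4722]
side [405.3277   0.     256.988    0.     405.3277 185.0316   0.       0.
   1.    ] [ 0.6878 -2.6342  1.0777] [0.4174 0.2051 0.8968]
wrist [297.3186   0.     257.1772   0.     297.3186 191.8763   0.       0.
   1.    ] [-2.3949  1.6006  0.2439] [-0.4998 -0.0396  0.3794]
bottle_red [('scene', array([327., 160.]), 0.81), ('side', array([202., 299.]), 0.61)] [0.4356 0.3043 0.0075] [np.float64(0.004824010842244551), np.float64(0.004824010842244674)]
bottl
[... 706 characters left out ...]
ad_red [('scene', array([329., 161.]), 0.64), ('side', array([205., 300.]), 0.54)] [0.4351 0.3071 0.0031] [np.float64(0.0015729938972589771), np.float64(0.0015729938972588136)]
screwdriver [('scene', array([240., 232.]), 0.87), ('side', array([244., 165.]), 0.7)] [ 0.5829 -0.0963  0.0028] [np.float64(0.0036651886684205106), np.float64(0.00366518866842051)]
tape [('scene', array([127., 207.]), 0.94), ('side', array([357., 134.]), 0.76), ('wrist', array([248.,  25.]), 0.91)] [ 0.3476 -0.3849  0.0034] [np.float64(0.002960292201500816), np.float64(0.0027741902746874878), np.float64(0.0010042882724778197)]
pad_blue [('side', array([192., 326.]), 0.52)]
insert [('side', array([178., 308.]), 0.39)]
```

View pics/scene0.png

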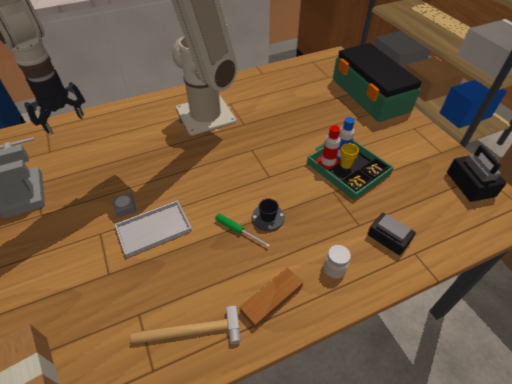

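View pics/side0.png

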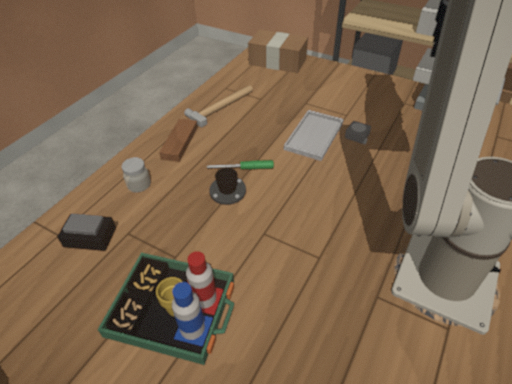

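Scene view: the case is at about (350,168) with both bottles in front of the cup, the holder at (268,212), and the tray at (153,228). The side view agrees: red cap (197,262), blue cap (184,295), cup (170,292), holder (227,183), tray (315,134).

```bash
python3 - <<'E'
from h import *
np.set_printoptions(precision=4,suppress=True)
def circ(P):
    A=np.c_[2*P[:,:2],np.ones(len(P))]; s=np.linalg.lstsq(A,(P[:,:2]**2).sum(1),rcond=None)[0]
    return s[:2],np.sqrt(s[2]+s[:2]@s[:2])
for n in ['scene','side']:
    p=snap(n);W=cloud(p,n);hsv=cv2.cvtColor(p['pixels'],cv2.COLOR_RGB2HSV);h,s,v=hsv[...,0],hsv[...,1],hsv[...,2]
    case=(abs(W[...,0]-.46)<.15)&(abs(W[...,1]-.34)<.15)
    for nm,m in dict(red=((h<8)|(h>172)),blue=(h>105)&(h<130),yel=(h>20)&(h<32)).items():
        m=m&case&(s>130)&(v>60)
        for z0,z1 in ([(.122,.16)] if nm!='yel' else [(.055,.09)])+[(.0,.03)]:
            Q=W[m&(W[...,2]>z0)&(W[...,2]<z1)]
            if len(Q)>5: print(n,nm,z0,len(Q),Q.mean(0),'ztop',np.percentile(Q[:,2],97),circ(Q))
    Q=W[case&(W[...,2]>.026)&(W[...,2]<.04)&(h>65)&(h<95)&(s>80)]
    if len(Q)>5: print('case rim',len(Q),cv2.minAreaRect(Q[:,:2].astype(np.float32)*1000),np.median(Q[:,2]))
    t=(abs(W[...,0]-.463)<.15)&(abs(W[...,1]+.327)<.15)&(s<60)&(v>110)&(W[...,2]>-.01)&(W[...,2]<.03)
    Q=W[t]; print('tray',len(Q),cv2.minAreaRect(Q[:,:2].astype(np.float32)*1000),np.median(Q[:,2]))
    hh=(np.hypot(W[...,0]-.572,W[...,1]-.004)<.06)
    Q=W[hh&(W[...,2]>.055)&(W[...,2]<.075)];print('holder',len(Q),Q.mean(0),np.ptp(Q,axis=0),circ(Q))
    c=[i for i in [landmark_of(p,k) for k in ('insert','tray','holder')]]; print([[(np.round(a['centre']),round(a['confidence'],2),atz(ray(p,a['centre'],n),0)) for a in b[:2]] for b in c])
E
```

```text
scene red 0.122 124 [0.4441 0.2966 0.1463] ztop 0.15747057772840622 (array([0.4399, 0.2993]), np.float64(0.013554983862148965))
scene red 0.0 88 [0.4462 0.2917 0.0091] ztop 0.014440650901575123 (array([0.4363, 0.3019]), np.float64(0.03181236302525468))
scene blue 0.122 103 [0.4276 0.3623 0.1468] ztop 0.15747964566649336 (array([0.4237, 0.3653]), np.float64(0.012271231674439548))
scene blue 0.0 7 [0.4411 0.3434 0.0093] ztop 0.011281503640167693 (array([0.4405, 0.3432]), np.float64(0.004637994141122223))
scene yel 0.055 201 [0.4787 0.3486 0.0698] ztop 0.08180185229745837 (array([0.4775, 0.3473]), np.float64(0.026215271717737482))
scene yel 0.0 66 [0.4807 0.3585 0.0161] ztop 0.028099202327667556 (array([0.5079, 0.4044]), np.float64(0.07230859356804105))
case rim 333 ((492.08087158203125, 347.431396484375), (221.13404846191406, 191.09715270996094), 13.77950382232666) 0.03127471754862537
tray 2132 ((463.6973571777344, -325.19415283203125), (122.70896911621094, 202.52133178710938), 2.616946220397949) 0.004191838269276516
holder 105 [0.5692 0.003  0.0598] [0.0608 0.058  0.0089] (array([0.57
[... 1010 characters left out ...]
[0.5006, 0.3284]), np.float64(0.03714889080215874))
case rim 267 ((481.43701171875, 356.1485595703125), (226.15342712402344, 185.04177856445312), 14.49008560180664) 0.03348509272906339
tray 1812 ((468.2687683105469, -335.737548828125), (129.97732543945312, 234.57322692871094), 3.2785537242889404) 0.0038506283806397134
holder 131 [0.569  0.0086 0.0593] [0.0595 0.0595 0.0088] (array([0.5685, 0.0099]), np.float64(0.027845735816184207))
[[(array([126., 318.]), 0.63, array([0.5559, 0.4195, 0.    ]))], [(array([315., 132.]), 0.65, array([ 0.4667, -0.3396,  0.    ])), (array([240., 164.]), 0.35, array([ 0.5946, -0.1007,  0.    ]))], [(array([229., 189.]), 0.86, array([ 0.5698, -0.002 ,  0.    ]))]]
```

Call:
{"api": "arm_command", "payload": {
  "slide": [
    [0, 0, -3],
    [0, 0, -6],
    [0, 0, -8],
    [0, 0, -8],
    [0, 0, -8]
  ],
  "spin": [0, 0, 0, 0, 0]
}}

```text
clock: 2.68
eef_pos: [0.1908, -0.4618, 0.3103]
tool_rot: [0.981, 0.195, -0.0, -0.001]
ft_force: [-0.6, -0.1, 0.2]
grip_width: 0.0851
grasp_force: 0.0
```

```bash
cat >> h.py <<'E'
def plan(xyz,yaw=None,step=.06,start=None):
    "print row calls; yaw = angle of tool x in world, deg"
    o=get_obs(); T=R.from_quat(o['tool_rot']); p=o['eef_pos']; X=T.as_matrix()[:,0]; y0=np.degrees(np.arctan2(X[1],X[0]))
    if start is not None: p=np.array(start)
    sp=0 if yaw is None else -((yaw-y0+180)%360-180)
    d=np.array(xyz)-p; n=int(np.ceil(max(np.linalg.norm(d)/step,abs(sp)/10,1))); print('at',p.round(4),'yaw',round(y0,2),'rows',n,'tool delta cm',(T.inv().apply(d)*100).round(2),'spin',round(sp,2))
    for k in range(0,n,5):
        m=min(5,n-k); rot=R.from_euler('z',sp*k/n,degrees=True); dd=(T*rot).inv().apply(d)*100
        print([[round(float(v)*min(i+1,m)/n,2) for v in dd] for i in range(5)],[round(sp*min(i+1,m)/n,2) for i in range(5)])
E
python3 -c "
from h import *
p=snap('wrist');Rm,t=cam(p);print('cam pos',-Rm.T@t,'axis',Rm[2])
plan([.44,.33,.33],104)"
```

```text
cam pos [ 0.26047498 -0.43297341  0.45288383] axis [-0.27549218 -0.11239785 -0.95470979]
at [ 0.1907 -0.4616  0.31  ] yaw 22.45 rows 14 tool delta cm [ 53.26 -63.65  -1.86] spin -81.55
[[3.8, -4.55, -0.13], [7.61, -9.09, -0.27], [11.41, -13.64, -0.4], [15.22, -18.18, -0.53], [19.02, -22.73, -0.66]] [np.float64(-5.83), np.float64(-11.65), np.float64(-17.48), np.float64(-23.3), np.float64(-29.13)]
[[5.54, -2.12, -0.13], [11.07, -4.24, -0.27], [16.61, -6.36, -0.4], [22.15, -8.48, -0.53], [27.68, -10.6, -0.66]] [np.float64(-5.83), np.float64(-11.65), np.float64(-17.48), np.float64(-23.3), np.float64(-29.13)]
[[5.87, 0.84, -0.13], [11.74, 1.69, -0.27], [17.6, 2.53, -0.4], [23.47, 3.37, -0.53], [23.47, 3.37, -0.53]] [np.float64(-5.83), np.float64(-11.65), np.float64(-17.48), np.float64(-23.3), np.float64(-23.3)]
```

Call:
{"api": "arm_command", "payload": {
  "slide": [
    [3.8, -4.5, -0.1],
    [7.6, -9.1, -0.3],
    [11.4, -13.6, -0.4],
    [15.2, -18.2, -0.5],
    [19.0, -22.7, -0.7]
  ],
  "spin": [-5.8, -11.6, -17.5, -23.3, -29]
}}

```text
clock: 3.35
eef_pos: [0.2795, -0.1777, 0.3173]
tool_rot: [0.9, 0.435, -0.0, -0.001]
ft_force: [1.1, -0.3, 1.1]
grip_width: 0.0854
grasp_force: 0.0
```

Call:
{"api": "arm_command", "payload": {
  "slide": [
    [5.5, -2.1, -0.1],
    [11.1, -4.2, -0.3],
    [16.6, -6.4, -0.4],
    [22.1, -8.5, -0.5],
    [27.7, -10.6, -0.7]
  ],
  "spin": [-5.8, -11.6, -17.5, -23.3, -29]
}}

```text
clock: 3.98
eef_pos: [0.3692, 0.1048, 0.3244]
tool_rot: [0.762, 0.647, -0.001, -0.0]
ft_force: [0.8, -0.4, 0.7]
grip_width: 0.0857
grasp_force: 0.0
```

Call:
{"api": "arm_command", "payload": {
  "slide": [
    [5.9, 0.8, -0.1],
    [11.7, 1.7, -0.3],
    [17.6, 2.5, -0.4],
    [23.5, 3.4, -0.5],
    [23.5, 3.4, -0.5]
  ],
  "spin": [-5.8, -11.6, -17.5, -23.5, -23.5]
}}

```text
clock: 4.6
eef_pos: [0.4421, 0.3323, 0.3259]
tool_rot: [0.614, 0.789, -0.003, -0.001]
ft_force: [-0.3, -0.1, -0.8]
grip_width: 0.0856
grasp_force: 0.0
```

```bash
cat > see.py <<'E'
from h import *
import sys
np.set_printoptions(precision=4,suppress=True)
def circ(P):
    A=np.c_[2*P[:,:2],np.ones(len(P))]; s=np.linalg.lstsq(A,(P[:,:2]**2).sum(1),rcond=None)[0]
    return s[:2],np.sqrt(s[2]+s[:2]@s[:2])
def top(p,n,nm,z0,z1,box=None):
    W=cloud(p,n);hsv=cv2.cvtColor(p['pixels'],cv2.COLOR_RGB2HSV);h,s,v=hsv[...,0],hsv[...,1],hsv[...,2]
    m={'red':((h<8)|(h>172)),'blue':(h>105)&(h<130),'yel':(h>20)&(h<32)}[nm]&(s>130)&(v>60)
    Q=W[m&(W[...,2]>z0)&(W[...,2]<z1)]
    return len(Q),Q.mean(0),cv2.minEnclosingCircle(Q[:,:2].astype(np.float32)*1000),circ(Q),np.percentile(Q[:,2],[5,95])
E
python3 - <<'E'
from see import *
p=snap('wrist','w1.png');o=get_obs();print(o['clock'],o['eef_pos'],o['joint_pos'])
for a in (('red',.152,.165),('blue',.152,.165),('yel',.076,.09),('red',.004,.02),('blue',.004,.02)):
    try: print(a,top(p,'wrist',*a))
    except Exception as e: print(a,e)
E
```

```text
4.65 [0.4417 0.3303 0.3271] [ 0.6422  0.337   0.3824  1.6217 -0.0002  1.9673]
('red', 0.152, 0.165) (686, array([0.4356, 0.3033, 0.1557]), ((435.74224853515625, 302.63348388671875), 16.79242706298828), (array([0.4357, 0.3031]), np.float64(0.01188560554874766)), array([0.1543, 0.1569]))
('blue', 0.152, 0.165) (763, array([0.4185, 0.3692, 0.1559]), ((418.70037841796875, 369.0072021484375), 16.8135986328125), (array([0.4185, 0.3692]), np.float64(0.011688230187227307)), array([0.1546, 0.1571]))
('yel', 0.076, 0.09) (306, array([0.4754, 0.3499, 0.0812]), ((474.7901306152344, 349.92236328125), 27.978506088256836), (array([0.475 , 0.3502]), np.float64(0.026050106338143184)), array([0.0773, 0.0829]))
('red', 0.004, 0.02) (335, array([0.4247, 0.3159, 0.0097]), ((434.0472412109375, 289.4757995605469), 49.48657989501953), (array([0.4339, 0.2964]), np.float64(0.03368364621583729)), array([0.0069, 0.0113]))
('blue', 0.004, 0.02) (307, array([0.4143, 0.3871, 0.0097]), ((416.60113525390625, 368.0375671386719), 41.54962158203125), (array([0.4169, 0.3657]), np.float64(0.03338041592372661)), array([0.0069, 0.0114]))
```

View pics/w1.png

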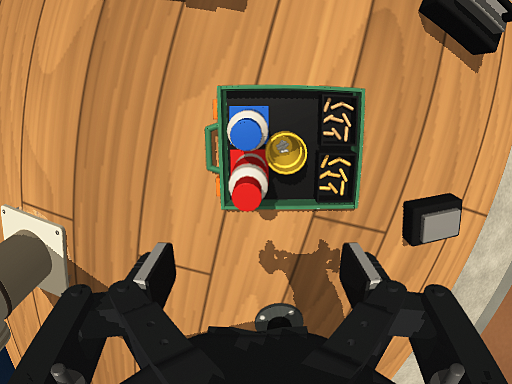

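The wrist view shows the red cap at (247,192), the blue cap at (245,133) and the cup at (285,152), with the case square to the tool.

```bash
python3 -c "
from h import *
plan([.4357,.3028,.19],104.3)
plan([.4357,.3028,.124],104.3)"
```

```text
at [0.4417 0.3303 0.3271] yaw 104.08 rows 3 tool delta cm [-2.49 -1.18 13.72] spin -0.22
[[-0.83, -0.39, 4.57], [-1.66, -0.79, 9.15], [-2.49, -1.18, 13.72], [-2.49, -1.18, 13.72], [-2.49, -1.18, 13.72]] [np.float64(-0.07), np.float64(-0.15), np.float64(-0.22), np.float64(-0.22), np.float64(-0.22)]
at [0.4417 0.3303 0.3271] yaw 104.08 rows 4 tool delta cm [-2.47 -1.15 20.32] spin -0.22
[[-0.62, -0.29, 5.08], [-1.24, -0.57, 10.16], [-1.86, -0.86, 15.24], [-2.47, -1.15, 20.32], [-2.47, -1.15, 20.32]] [np.float64(-0.06), np.float64(-0.11), np.float64(-0.17), np.float64(-0.22), np.float64(-0.22)]
```

Call:
{"api": "arm_command", "payload": {
  "slide": [
    [-1.2, -0.6, 2],
    [-2.5, -1.2, 6],
    [-2.5, -1.2, 10],
    [-2.5, -1.2, 12],
    [-2.5, -1.2, 12]
  ],
  "spin": [0, 0, 0, 0, 0]
}}

```text
clock: 5.28
eef_pos: [0.4349, 0.2996, 0.2088]
tool_rot: [0.617, 0.787, -0.002, -0.001]
ft_force: [0.0, 0.0, 0.6]
grip_width: 0.0853
grasp_force: 0.0
```

```bash
python3 -c "
from h import *
plan([.4357,.3028,.124],104.3)"
```

```text
at [0.4349 0.2996 0.2088] yaw 103.84 rows 2 tool delta cm [0.31 0.19 8.48] spin -0.46
[[0.15, 0.1, 4.24], [0.31, 0.19, 8.48], [0.31, 0.19, 8.48], [0.31, 0.19, 8.48], [0.31, 0.19, 8.48]] [np.float64(-0.23), np.float64(-0.46), np.float64(-0.46), np.float64(-0.46), np.float64(-0.46)]
```

Call:
{"api": "arm_command", "payload": {
  "slide": [
    [0.3, 0.2, 2],
    [0.3, 0.2, 4.5],
    [0.3, 0.2, 7],
    [0.3, 0.2, 8.5],
    [0.3, 0.2, 8.5]
  ],
  "spin": [0, -0.4, -0.4, -0.4, -0.4]
}}

```text
clock: 5.9
eef_pos: [0.4374, 0.3047, 0.1252]
tool_rot: [0.613, 0.79, -0.001, -0.0]
ft_force: [-0.1, -0.5, 0.7]
grip_width: 0.0849
grasp_force: 0.0
```

```bash
python3 - <<'E'
from see import *
p=snap('wrist','w2.png')
plan([.4357,.3028,.124],104.3)
print(top(p,'wrist','red',.152,.165))
E
```

```text
at [0.438  0.3052 0.126 ] yaw 104.33 rows 1 tool delta cm [-0.17 -0.28  0.2 ] spin 0.03
[[-0.17, -0.28, 0.2], [-0.17, -0.28, 0.2], [-0.17, -0.28, 0.2], [-0.17, -0.28, 0.2], [-0.17, -0.28, 0.2]] [np.float64(0.03), np.float64(0.03), np.float64(0.03), np.float64(0.03), np.float64(0.03)]
(3600, array([0.4351, 0.3042, 0.1558]), ((430.2127990722656, 322.0922546386719), 38.00749969482422), (array([0.4345, 0.3064]), np.float64(0.01247902314541771)), array([0.1544, 0.1568]))
```

View pics/w2.png

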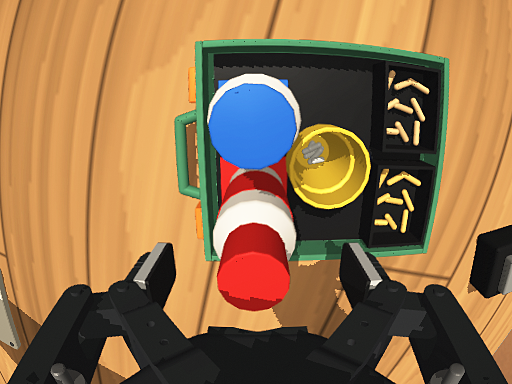

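Red cap at about (253,282), nearly midway between the fingers (148 and 368). I'll shift slightly and close.

Call:
{"api": "arm_command", "payload": {
  "slide": [
    [-0.1, -0.2, 0.1],
    [-0.1, -0.2, 0.1],
    [-0.1, -0.2, 0.1],
    [-0.1, -0.2, 0.1],
    [-0.1, -0.2, 0.1]
  ],
  "spin": [0, 0, 0, 0, 0],
  "jaw": 2.5
}}

```text
clock: 6.58
eef_pos: [0.4363, 0.3042, 0.1251]
tool_rot: [0.613, 0.79, 0.001, 0.0]
ft_force: [-0.8, 0.1, 5.2]
grip_width: 0.0326
grasp_force: 60.3
```

Call:
{"api": "arm_command", "payload": {
  "slide": [
    [0, 0, 0],
    [0, 0, 0],
    [0, 0, 0],
    [0, 0, 0],
    [0, 0, 0]
  ],
  "spin": [0, 0, 0, 0, 0]
}}

```text
clock: 7.2
eef_pos: [0.4364, 0.3041, 0.1251]
tool_rot: [0.613, 0.79, 0.001, 0.0]
ft_force: [-1.2, 0.2, 5.3]
grip_width: 0.0325
grasp_force: 60.3
```

```bash
python3 -c "
from h import *
o=get_obs();p=o['eef_pos'];print(o['clock'],p,o['grip_width'],o['grasp_force'],o['ft_force'])
plan([.464,-.282,.30],start=p+[0,0,.165])"
```

```text
7.2 [0.43635696 0.30413189 0.12507401] 0.03250505357688258 60.272495825474834 [-1.17087418  0.18523494  5.28372879]
at [0.4364 0.3041 0.2901] yaw 104.35 rows 10 tool delta cm [-57.47 -11.85  -1.04] spin 0
[[-5.75, -1.18, -0.1], [-11.49, -2.37, -0.21], [-17.24, -3.55, -0.31], [-22.99, -4.74, -0.42], [-28.73, -5.92, -0.52]] [0.0, 0.0, 0.0, 0.0, 0.0]
[[-5.75, -1.18, -0.1], [-11.49, -2.37, -0.21], [-17.24, -3.55, -0.31], [-22.99, -4.74, -0.42], [-28.73, -5.92, -0.52]] [0.0, 0.0, 0.0, 0.0, 0.0]
```

Call:
{"api": "arm_command", "payload": {
  "slide": [
    [0, 0, -1.5],
    [0, 0, -5],
    [0, 0, -9.5],
    [0, 0, -14],
    [0, 0, -16.5]
  ],
  "spin": [0, 0, 0, 0, 0]
}}

```text
clock: 7.82
eef_pos: [0.4365, 0.3041, 0.2924]
tool_rot: [0.613, 0.79, 0.002, 0.001]
ft_force: [-0.4, 0.1, -2.4]
grip_width: 0.0326
grasp_force: 60.1
```

Call:
{"api": "arm_command", "payload": {
  "slide": [
    [-2, -0.4, 0],
    [-6, -1.2, 0],
    [-11, -2.3, 0],
    [-16, -3.3, 0],
    [-21, -4.3, 0]
  ],
  "spin": [0, 0, 0, 0, 0]
}}

```text
clock: 8.45
eef_pos: [0.4449, 0.087, 0.2877]
tool_rot: [0.613, 0.79, -0.001, -0.001]
ft_force: [1.3, 0.3, -1.9]
grip_width: 0.0322
grasp_force: 60.1
```

Call:
{"api": "arm_command", "payload": {
  "slide": [
    [-5, -1, 0],
    [-10, -2.1, 0],
    [-15, -3.1, 0],
    [-20, -4.1, 0],
    [-25, -5.2, 0]
  ],
  "spin": [0, 0, 0, 0, 0]
}}

```text
clock: 9.07
eef_pos: [0.456, -0.1675, 0.2877]
tool_rot: [0.614, 0.79, -0.001, -0.002]
ft_force: [0.7, 0.0, -1.9]
grip_width: 0.0323
grasp_force: 60.1
```

Call:
{"api": "arm_command", "payload": {
  "slide": [
    [-5, -1, 0],
    [-9, -1.8, 0],
    [-11, -2.3, 0],
    [-11.5, -2.4, 0],
    [-11.5, -2.4, 0]
  ],
  "spin": [0, 0, 0, 0, 0]
}}

```text
clock: 9.7
eef_pos: [0.4628, -0.282, 0.2889]
tool_rot: [0.613, 0.79, 0.0, -0.001]
ft_force: [-0.1, -0.4, -2.2]
grip_width: 0.0322
grasp_force: 60.1
```

```bash
python3 - <<'E'
from see import *
p=snap('wrist','w3.png');W=cloud(p,'wrist')
o=get_obs();print(o['clock'],o['ft_force'],o['grip_width'],o['tool_rot'])
plan([.464,-.282,.30])
hsv=cv2.cvtColor(p['pixels'],cv2.COLOR_RGB2HSV)
m=(abs(W[...,0]-.464)<.13)&(abs(W[...,1]+.33)<.16)&(hsv[...,1]<60)&(hsv[...,2]>80)&(W[...,2]<.03)&(W[...,2]>.001)
Q=W[m];print(len(Q),cv2.minAreaRect(Q[:,:2].astype(np.float32)*1000),np.median(Q[:,2]))
m=(abs(W[...,0]-.464)<.13)&(abs(W[...,1]+.33)<.16)&(W[...,2]<.022)&(W[...,2]>.013)
Q=W[m];print(len(Q),cv2.minAreaRect(Q[:,:2].astype(np.float32)*1000),np.median(Q[:,2]))
E
```

```text
9.75 [ 0.0248 -0.9668 -2.1918] 0.032220838207785506 [ 0.6128  0.7902  0.0002 -0.0005]
at [ 0.463  -0.2816  0.2892] yaw 104.41 rows 1 tool delta cm [-0.06  0.08 -1.08] spin 0
[[-0.06, 0.08, -1.08], [-0.06, 0.08, -1.08], [-0.06, 0.08, -1.08], [-0.06, 0.08, -1.08], [-0.06, 0.08, -1.08]] [0.0, 0.0, 0.0, 0.0, 0.0]
5742 ((462.89422607421875, -329.8003234863281), (122.27627563476562, 207.61412048339844), 3.306743860244751) 0.005211950195874723
1129 ((440.4880065917969, -316.26409912109375), (230.26641845703125, 153.6276397705078), 63.67633056640625) 0.017575944224495998
```

View pics/w3.png

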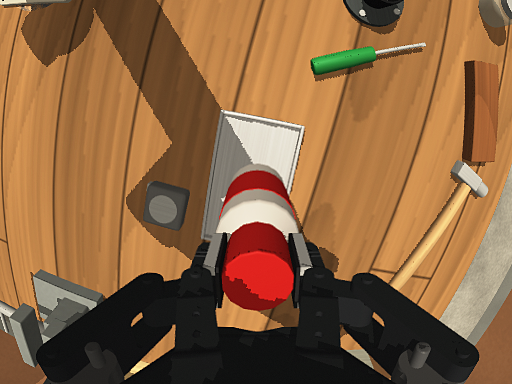

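Red bottle hangs upright at (258,265); the empty tray lies below, centred around (0.463,-0.328) by depth. Lowering.

Call:
{"api": "arm_command", "payload": {
  "slide": [
    [0, 0, 2],
    [0, 0, 6.5],
    [0, 0, 11],
    [0, 0, 14.5],
    [0, 0, 16]
  ],
  "spin": [0, 0, 0, 0, 0]
}}

```text
clock: 10.38
eef_pos: [0.4622, -0.2806, 0.1275]
tool_rot: [0.612, 0.791, -0.0, -0.002]
ft_force: [0.7, -0.1, -1.9]
grip_width: 0.0326
grasp_force: 60.0
```

Call:
{"api": "arm_command", "payload": {
  "slide": [
    [0, 0, 0.2],
    [0, 0, 0.5],
    [0, 0, 0.7],
    [0, 0, 0.8],
    [0, 0, 0.8]
  ],
  "spin": [0, 0, 0, 0, 0]
}}

```text
clock: 11.0
eef_pos: [0.4633, -0.2829, 0.1216]
tool_rot: [0.613, 0.79, 0.0, 0.0]
ft_force: [0.4, -0.2, -2.9]
grip_width: 0.0326
grasp_force: 60.1
```

```bash
python3 -c "
from h import *
o=get_obs();p=o['eef_pos'];print(o['clock'],p,o['grip_width'],o['grasp_force'],o['ft_force'])"
```

```text
11.0 [ 0.46332195 -0.28290624  0.12162141] 0.03261193839839198 60.09102705545956 [ 0.44552536 -0.1606515  -2.87013792]
```

Call:
{"api": "arm_command", "payload": {
  "slide": [
    [0, 0, 0.1],
    [0, 0, 0.2],
    [0, 0, 0.2],
    [0, 0, 0.2],
    [0, 0, 0.2]
  ],
  "spin": [0, 0, 0, 0, 0]
}}

```text
clock: 11.62
eef_pos: [0.4634, -0.2831, 0.1201]
tool_rot: [0.613, 0.79, -0.0, 0.001]
ft_force: [-1.8, 0.1, 5.7]
grip_width: 0.0326
grasp_force: 60.9
```

```bash
python3 -c "
from h import *
o=get_obs();p=o['eef_pos'];print(o['clock'],p,o['ft_force'])
plan([.4186,.3691,.30],start=[p[0],p[1],.30])"
```

```text
11.625 [ 0.46339146 -0.28307245  0.1201053 ] [-1.79168042  0.13221875  5.66446879]
at [ 0.4634 -0.2831  0.3   ] yaw 104.34 rows 11 tool delta cm [ 6.429e+01  1.181e+01 -6.000e-02] spin 0
[[5.84, 1.07, -0.01], [11.69, 2.15, -0.01], [17.53, 3.22, -0.02], [23.38, 4.3, -0.02], [29.22, 5.37, -0.03]] [0.0, 0.0, 0.0, 0.0, 0.0]
[[5.84, 1.07, -0.01], [11.69, 2.15, -0.01], [17.53, 3.22, -0.02], [23.38, 4.3, -0.02], [29.22, 5.37, -0.03]] [0.0, 0.0, 0.0, 0.0, 0.0]
[[5.84, 1.07, -0.01], [5.84, 1.07, -0.01], [5.84, 1.07, -0.01], [5.84, 1.07, -0.01], [5.84, 1.07, -0.01]] [0.0, 0.0, 0.0, 0.0, 0.0]
```

Call:
{"api": "arm_command", "payload": {
  "slide": [
    [0, 0, 0],
    [0, 0, 0],
    [0, 0, 0],
    [0, 0, 0],
    [0, 0, 0]
  ],
  "spin": [0, 0, 0, 0, 0],
  "jaw": 8.5
}}

```text
clock: 12.25
eef_pos: [0.4632, -0.2827, 0.1192]
tool_rot: [0.613, 0.79, 0.0, -0.0]
ft_force: [0.8, -1.0, 0.5]
grip_width: 0.085
grasp_force: 0.0
```

Call:
{"api": "arm_command", "payload": {
  "slide": [
    [0, 0, -1],
    [0, 0, -4],
    [0, 0, -8],
    [0, 0, -12],
    [0, 0, -14]
  ],
  "spin": [0, 0, 0, 0, 0]
}}

```text
clock: 12.88
eef_pos: [0.4641, -0.2833, 0.263]
tool_rot: [0.613, 0.79, 0.0, 0.003]
ft_force: [0.3, 0.0, 0.3]
grip_width: 0.0847
grasp_force: 0.0
```

Call:
{"api": "arm_command", "payload": {
  "slide": [
    [4, 0.7, 0],
    [10, 1.8, 0],
    [16, 2.9, 0],
    [22, 4, 0],
    [28, 5.1, 0]
  ],
  "spin": [0, 0, 0, 0, 0]
}}

```text
clock: 13.5
eef_pos: [0.4431, 0.0029, 0.2603]
tool_rot: [0.613, 0.79, 0.001, 0.001]
ft_force: [1.1, 1.3, 0.4]
grip_width: 0.0849
grasp_force: 0.0
```

Call:
{"api": "arm_command", "payload": {
  "slide": [
    [6, 1.1, 0],
    [12, 2.2, 0],
    [18, 3.3, 0],
    [24, 4.4, 0],
    [30, 5.5, 0]
  ],
  "spin": [0, 0, 0, 0, 0]
}}

```text
clock: 14.12
eef_pos: [0.4219, 0.3075, 0.2604]
tool_rot: [0.613, 0.79, 0.001, 0.0]
ft_force: [0.4, 0.2, 0.3]
grip_width: 0.085
grasp_force: 0.0
```

Call:
{"api": "arm_command", "payload": {
  "slide": [
    [4, 0.8, 0],
    [6.3, 1.2, 0],
    [6.3, 1.2, 2],
    [6.3, 1.2, 4],
    [6.3, 1.2, 4]
  ],
  "spin": [0, 0, 0, 0, 0]
}}

```text
clock: 14.75
eef_pos: [0.4173, 0.3688, 0.2183]
tool_rot: [0.613, 0.79, -0.002, -0.0]
ft_force: [0.1, -0.1, 0.8]
grip_width: 0.085
grasp_force: 0.0
```

```bash
python3 - <<'E'
from see import *
p=snap('scene')
print(recognise(p,'bottle_red')[:1]); print('red',top(p,'scene','red',.11,.17))
p=snap('wrist'); print('blue',top(p,'wrist','blue',.152,.165))
plan([.4186,.3691,.124],104.3)
E
```

```text
[{'centre': [163.2, 207.5], 'confidence': 0.91}]
red (169, array([ 0.4716, -0.2856,  0.1412]), ((465.6535339355469, -285.95263671875), 17.92353630065918), (array([ 0.4674, -0.2857]), np.float64(0.01288904002310293)), array([0.1207, 0.1516]))
blue (1495, array([0.4182, 0.3702, 0.1558]), ((418.3830261230469, 369.44927978515625), 16.961336135864258), (array([0.4183, 0.37  ]), np.float64(0.011815415490268426)), array([0.1546, 0.1568]))
at [0.4187 0.3697 0.2207] yaw 104.34 rows 2 tool delta cm [-0.07 -0.04  9.67] spin 0.04
[[-0.03, -0.02, 4.83], [-0.07, -0.04, 9.67], [-0.07, -0.04, 9.67], [-0.07, -0.04, 9.67], [-0.07, -0.04, 9.67]] [np.float64(0.02), np.float64(0.04), np.float64(0.04), np.float64(0.04), np.float64(0.04)]
```

Red stands upright in the tray, and I'm centred over the blue cap.

Call:
{"api": "arm_command", "payload": {
  "slide": [
    [0, 0, 2],
    [0, 0, 5],
    [0, 0, 8],
    [0, 0, 9.5],
    [0, 0, 9.5]
  ],
  "spin": [0, 0, 0, 0, 0]
}}

```text
clock: 15.52
eef_pos: [0.4181, 0.3692, 0.1242]
tool_rot: [0.613, 0.79, -0.001, -0.0]
ft_force: [-0.4, 0.1, 0.4]
grip_width: 0.0848
grasp_force: 0.0
```

Call:
{"api": "arm_command", "payload": {
  "slide": [
    [0, 0, 0],
    [0, 0, 0],
    [0, 0, 0],
    [0, 0, 0],
    [0, 0, 0]
  ],
  "spin": [0, 0, 0, 0, 0],
  "jaw": 2.5
}}

```text
clock: 16.15
eef_pos: [0.4189, 0.3701, 0.1255]
tool_rot: [0.613, 0.79, 0.001, 0.0]
ft_force: [-0.0, -0.4, 6.3]
grip_width: 0.0322
grasp_force: 60.5
```

```bash
python3 -c "
from h import *
o=get_obs();p=o['eef_pos'];print(o['clock'],p,o['grip_width'],o['grasp_force'],o['ft_force'])
plan([.461,-.373,.3],start=[p[0],p[1],.3])"
```

```text
16.15 [0.41890791 0.37008871 0.12546004] 0.03224206275287325 60.513555954203184 [-0.02874786 -0.40645533  6.31495917]
at [0.4189 0.3701 0.3   ] yaw 104.35 rows 13 tool delta cm [-73.03 -14.34  -0.12] spin 0
[[-5.62, -1.1, -0.01], [-11.24, -2.21, -0.02], [-16.85, -3.31, -0.03], [-22.47, -4.41, -0.04], [-28.09, -5.51, -0.05]] [0.0, 0.0, 0.0, 0.0, 0.0]
[[-5.62, -1.1, -0.01], [-11.24, -2.21, -0.02], [-16.85, -3.31, -0.03], [-22.47, -4.41, -0.04], [-28.09, -5.51, -0.05]] [0.0, 0.0, 0.0, 0.0, 0.0]
[[-5.62, -1.1, -0.01], [-11.24, -2.21, -0.02], [-16.85, -3.31, -0.03], [-16.85, -3.31, -0.03], [-16.85, -3.31, -0.03]] [0.0, 0.0, 0.0, 0.0, 0.0]
```

Call:
{"api": "arm_command", "payload": {
  "slide": [
    [0, 0, -2],
    [0, 0, -6.5],
    [0, 0, -11.5],
    [0, 0, -16.5],
    [0, 0, -19]
  ],
  "spin": [0, 0, 0, 0, 0]
}}

```text
clock: 16.77
eef_pos: [0.4184, 0.3696, 0.3165]
tool_rot: [0.613, 0.79, 0.001, 0.0]
ft_force: [1.0, -0.6, -2.8]
grip_width: 0.0324
grasp_force: 60.5
```

Call:
{"api": "arm_command", "payload": {
  "slide": [
    [-3, -0.6, 0],
    [-8, -1.6, 0],
    [-13.5, -2.7, 0],
    [-19, -3.7, 0],
    [-24.5, -4.8, 0]
  ],
  "spin": [0, 0, 0, 0, 0]
}}

```text
clock: 17.4
eef_pos: [0.4316, 0.1183, 0.3132]
tool_rot: [0.613, 0.79, -0.001, -0.001]
ft_force: [0.6, -0.0, -2.8]
grip_width: 0.0321
grasp_force: 60.6
```

Call:
{"api": "arm_command", "payload": {
  "slide": [
    [-5.5, -1.1, 0],
    [-11, -2.2, 0],
    [-16.5, -3.2, 0],
    [-22, -4.3, 0],
    [-27.5, -5.4, 0]
  ],
  "spin": [0, 0, 0, 0, 0]
}}

```text
clock: 18.02
eef_pos: [0.4474, -0.1612, 0.3133]
tool_rot: [0.613, 0.79, -0.0, -0.001]
ft_force: [1.0, 0.3, -3.1]
grip_width: 0.0323
grasp_force: 60.6
```

Call:
{"api": "arm_command", "payload": {
  "slide": [
    [-5.5, -1.1, 0],
    [-11, -2.2, 0],
    [-16.5, -3.2, 0],
    [-20, -3.9, 0],
    [-21, -4.1, 0]
  ],
  "spin": [0, 0, 0, 0, 0]
}}

```text
clock: 18.65
eef_pos: [0.4596, -0.3751, 0.3119]
tool_rot: [0.614, 0.789, -0.0, -0.002]
ft_force: [-0.1, 0.5, -3.0]
grip_width: 0.0322
grasp_force: 60.6
```

Call:
{"api": "arm_command", "payload": {
  "slide": [
    [0, 0, 2],
    [0, 0, 6],
    [0, 0, 10],
    [0, 0, 14],
    [0, 0, 16]
  ],
  "spin": [0, 0, 0, 0, 0]
}}

```text
clock: 19.27
eef_pos: [0.4589, -0.3706, 0.1508]
tool_rot: [0.613, 0.79, 0.0, -0.003]
ft_force: [0.8, -0.3, -2.7]
grip_width: 0.0323
grasp_force: 60.4
```

```bash
python3 -c "
from h import *
o=get_obs();p=o['eef_pos'];print(o['clock'],p,o['grip_width'],o['grasp_force'],o['ft_force'])
plan([.461,-.373,.1205])"
```

```text
19.275 [ 0.458899   -0.3705676   0.15083053] 0.03229463091864295 60.42862510341365 [ 0.77607609 -0.33226359 -2.72438224]
at [ 0.4589 -0.3706  0.1508] yaw 104.42 rows 1 tool delta cm [-0.3   0.15  3.03] spin 0
[[-0.3, 0.15, 3.03], [-0.3, 0.15, 3.03], [-0.3, 0.15, 3.03], [-0.3, 0.15, 3.03], [-0.3, 0.15, 3.03]] [0.0, 0.0, 0.0, 0.0, 0.0]
```

Call:
{"api": "arm_command", "payload": {
  "slide": [
    [0, 0.1, 1],
    [0, 0.1, 2],
    [0, 0.1, 2.6],
    [0, 0.1, 2.9],
    [0, 0.1, 3]
  ],
  "spin": [0, 0, 0, 0, 0]
}}

```text
clock: 19.9
eef_pos: [0.4617, -0.3732, 0.1246]
tool_rot: [0.613, 0.79, 0.0, 0.0]
ft_force: [0.5, -0.2, -2.3]
grip_width: 0.032
grasp_force: 60.5
```

Call:
{"api": "arm_command", "payload": {
  "slide": [
    [0, 0, 0],
    [0, 0, 0],
    [0, 0, 0],
    [0, 0, 0],
    [0, 0, 0]
  ],
  "spin": [0, 0, 0, 0, 0]
}}

```text
clock: 20.52
eef_pos: [0.4615, -0.373, 0.1243]
tool_rot: [0.613, 0.79, -0.0, 0.0]
ft_force: [0.7, -0.3, -2.6]
grip_width: 0.0323
grasp_force: 60.5
```

Call:
{"api": "arm_command", "payload": {
  "slide": [
    [0, 0, 0.1],
    [0, 0, 0.2],
    [0, 0, 0.3],
    [0, 0, 0.4],
    [0, 0, 0.4]
  ],
  "spin": [0, 0, 0, 0, 0]
}}

```text
clock: 21.15
eef_pos: [0.4616, -0.3731, 0.1206]
tool_rot: [0.613, 0.79, -0.0, 0.0]
ft_force: [-0.6, -0.8, -1.0]
grip_width: 0.0321
grasp_force: 60.7
```

Call:
{"api": "arm_command", "payload": {
  "slide": [
    [0, 0, 0],
    [0, 0, 0],
    [0, 0, 0],
    [0, 0, 0],
    [0, 0, 0]
  ],
  "spin": [0, 0, 0, 0, 0],
  "jaw": 8.5
}}

```text
clock: 21.78
eef_pos: [0.4616, -0.373, 0.1204]
tool_rot: [0.613, 0.79, 0.0, 0.0]
ft_force: [0.2, -0.6, -0.1]
grip_width: 0.0845
grasp_force: 0.0
```

Call:
{"api": "arm_command", "payload": {
  "slide": [
    [0, 0, -1],
    [0, 0, -4],
    [0, 0, -8],
    [0, 0, -12],
    [0, 0, -14]
  ],
  "spin": [0, 0, 0, 0, 0]
}}

```text
clock: 22.4
eef_pos: [0.4623, -0.3736, 0.2642]
tool_rot: [0.613, 0.79, -0.0, 0.003]
ft_force: [0.7, 0.0, -1.0]
grip_width: 0.0848
grasp_force: 0.0
```

Call:
{"api": "arm_command", "payload": {
  "slide": [
    [4, 1.1, 0],
    [10, 2.7, 0],
    [16, 4.4, 0],
    [22, 6, 0],
    [28, 7.7, 0]
  ],
  "spin": [0, 0, 0, 0, 0]
}}

```text
clock: 23.02
eef_pos: [0.4666, -0.0808, 0.2613]
tool_rot: [0.613, 0.79, 0.0, 0.001]
ft_force: [0.4, 0.5, -0.7]
grip_width: 0.085
grasp_force: 0.0
```

Call:
{"api": "arm_command", "payload": {
  "slide": [
    [6, 1.6, 0],
    [12, 3.3, 0],
    [18, 4.9, 0],
    [24, 6.6, 0],
    [30, 8.2, 0]
  ],
  "spin": [0, 0, 0, 0, 0]
}}

```text
clock: 23.65
eef_pos: [0.4718, 0.2305, 0.2614]
tool_rot: [0.613, 0.79, 0.001, 0.001]
ft_force: [1.0, -0.2, -0.9]
grip_width: 0.0848
grasp_force: 0.0
```

Call:
{"api": "arm_command", "payload": {
  "slide": [
    [5, 1.4, 0],
    [9, 2.5, 0],
    [11.5, 3.2, 0],
    [11.5, 3.2, 0],
    [11.5, 3.2, 0]
  ],
  "spin": [0, 0, 0, 0, 0]
}}

```text
clock: 24.28
eef_pos: [0.4743, 0.3471, 0.2607]
tool_rot: [0.613, 0.79, -0.0, 0.0]
ft_force: [-0.2, -0.3, -0.8]
grip_width: 0.0851
grasp_force: 0.0
```

```bash
python3 - <<'E'
from see import *
p=snap('scene')
for c in ('red','blue'):print(c,top(p,'scene',c,.11,.17)[1:4])
p=snap('wrist','w4.png'); print('cup',top(p,'wrist','yel',.076,.09))
for c in ('red','blue'):
    W=cloud(p,'wrist');hsv=cv2.cvtColor(p['pixels'],cv2.COLOR_RGB2HSV);h,s,v=hsv[...,0],hsv[...,1],hsv[...,2]
    m=((h<8)|(h>172) if c=='red' else (h>105)&(h<130))&(s>130)&(v>50)&(np.hypot(W[...,0]-.44,W[...,1]-.33)<.12)
    Q=W[m];print(c,len(Q),cv2.minAreaRect(Q[:,:2].astype(np.float32)*1000),np.median(Q[:,2]),Q.mean(0)); a=landmark_of(p,'pad_'+c)
    if a: print(a[0]['confidence'],a[0]['centre'],atz(ray(p,a[0]['centre'],'wrist'),.006))
plan([.475,.350,.061],104.3)
E
```

```text
red (array([ 0.4718, -0.2858,  0.1413]), ((465.13751220703125, -285.0846862792969), 17.714569091796875), (array([ 0.4672, -0.2858]), np.float64(0.012958950353416966)))
blue (array([ 0.4705, -0.3739,  0.142 ]), ((464.8016662597656, -374.5336608886719), 16.423290252685547), (array([ 0.4666, -0.3744]), np.float64(0.01226665313059133)))
cup (446, array([0.4756, 0.3496, 0.0812]), ((475.3336486816406, 349.6315002441406), 27.613815307617188), (array([0.4752, 0.35  ]), np.float64(0.025903010585240634)), array([0.0771, 0.0829]))
red 1674 ((433.49053955078125, 301.567138671875), (61.28921127319336, 61.76834487915039), 14.538365364074707) 0.009806445166251808 [0.4314 0.3008 0.0097]
0.71 [217.3, 182.3] [0.4283 0.3003 0.006 ]
blue 1966 ((416.0928955078125, 368.08642578125), (61.22539138793945, 59.392539978027344), 14.12197494506836) 0.009965075207311287 [0.4164 0.3685 0.0099]
0.72 [220.6, 134.5] [0.4181 0.3665 0.006 ]
at [0.4746 0.3466 0.2608] yaw 104.26 rows 4 tool delta cm [ 0.32  0.12 19.98] spin -0.04
[[0.08, 0.03, 4.99], [0.16, 0.06, 9.99], [0.24, 0.09, 14.98], [0.32, 0.12, 19.98], [0.32, 0.12, 19.98]] [np.float64(-0.01), np.float64(-0.02), np.float64(-0.03), np.float64(-0.04), np.float64(-0.04)]
```

View pics/w4.png

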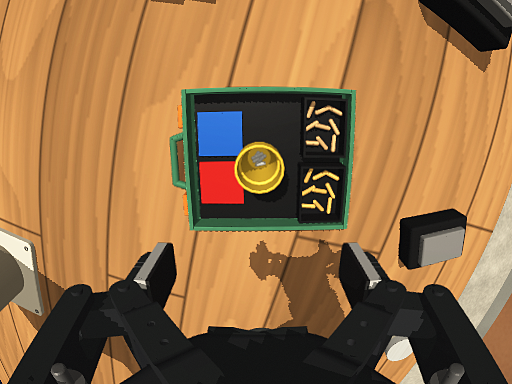

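Both pads are now clear: red at (221,183), blue at (220,134), with the cup at (259,167). Descending on the cup.

Call:
{"api": "arm_command", "payload": {
  "slide": [
    [0.1, 0, 2],
    [0.3, 0.1, 6],
    [0.3, 0.1, 10],
    [0.3, 0.1, 13.5],
    [0.3, 0.1, 15]
  ],
  "spin": [0, 0, 0, 0, 0]
}}

```text
clock: 25.1
eef_pos: [0.4736, 0.3492, 0.1083]
tool_rot: [0.614, 0.79, -0.002, -0.0]
ft_force: [0.5, -0.6, -0.6]
grip_width: 0.0849
grasp_force: 0.0
```

Call:
{"api": "arm_command", "payload": {
  "slide": [
    [0, 0, 1],
    [0, 0, 1.5],
    [0, 0, 1.5],
    [0, 0, 1.5],
    [0, 0, 1.5]
  ],
  "spin": [0, 0, 0, 0, 0]
}}

```text
clock: 25.72
eef_pos: [0.4749, 0.3511, 0.096]
tool_rot: [0.613, 0.79, 0.001, 0.0]
ft_force: [0.3, -0.5, 0.5]
grip_width: 0.0845
grasp_force: 0.0
```

```bash
python3 - <<'E'
from see import *
p=snap('wrist','w5.png'); print('cup',top(p,'wrist','yel',.076,.09))
plan([.475,.350,.061],104.3)
E
```

```text
cup (1798, array([0.4752, 0.35  , 0.0808]), ((475.2938537597656, 349.3995361328125), 28.35120391845703), (array([0.4749, 0.3502]), np.float64(0.02615536858632313)), array([0.077 , 0.0827]))
at [0.4748 0.3511 0.0959] yaw 104.35 rows 1 tool delta cm [-0.11 -0.02  3.49] spin 0.05
[[-0.11, -0.02, 3.49], [-0.11, -0.02, 3.49], [-0.11, -0.02, 3.49], [-0.11, -0.02, 3.49], [-0.11, -0.02, 3.49]] [np.float64(0.05), np.float64(0.05), np.float64(0.05), np.float64(0.05), np.float64(0.05)]
```

View pics/w5.png

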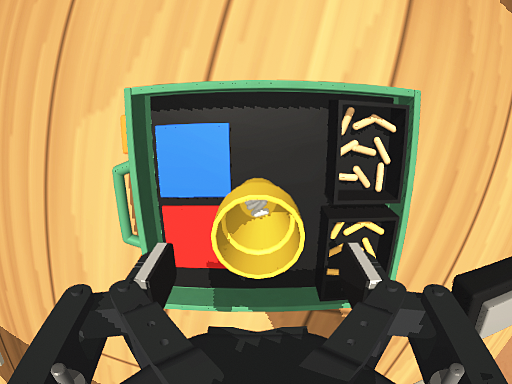

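Cup rim centred at (258,237) between the fingers. Lower and close.

Call:
{"api": "arm_command", "payload": {
  "slide": [
    [-0.1, 0, 1],
    [-0.1, 0, 2],
    [-0.1, 0, 3],
    [-0.1, 0, 3.5],
    [-0.1, 0, 3.5]
  ],
  "spin": [0, 0, 0, 0, 0]
}}

```text
clock: 26.4
eef_pos: [0.4744, 0.3496, 0.0596]
tool_rot: [0.613, 0.79, -0.001, -0.0]
ft_force: [0.1, -0.2, 0.2]
grip_width: 0.0851
grasp_force: 0.0
```

Call:
{"api": "arm_command", "payload": {
  "slide": [
    [0, 0, 0],
    [0, 0, 0],
    [0, 0, 0],
    [0, 0, 0],
    [0, 0, 0]
  ],
  "spin": [0, 0, 0, 0, 0],
  "jaw": 4.5
}}

```text
clock: 27.02
eef_pos: [0.4756, 0.3505, 0.0614]
tool_rot: [0.613, 0.79, 0.001, 0.0]
ft_force: [0.0, 0.6, 4.8]
grip_width: 0.0545
grasp_force: 63.6
```

```bash
python3 -c "
from h import *
o=get_obs();p=o['eef_pos'];print(o['clock'],p,o['grip_width'],o['grasp_force'],o['ft_force'])
plan([.570,.0055,.2],start=[p[0],p[1],.2])"
```

```text
27.025 [0.47561085 0.35045667 0.06144111] 0.05454199822037243 63.58700707554817 [0.02934903 0.57247014 4.76546918]
at [0.4756 0.3505 0.2   ] yaw 104.35 rows 6 tool delta cm [-3.576e+01  6.000e-01 -3.000e-02] spin 0
[[-5.96, 0.1, -0.01], [-11.92, 0.2, -0.01], [-17.88, 0.3, -0.02], [-23.84, 0.4, -0.02], [-29.8, 0.5, -0.03]] [0.0, 0.0, 0.0, 0.0, 0.0]
[[-5.96, 0.1, -0.01], [-5.96, 0.1, -0.01], [-5.96, 0.1, -0.01], [-5.96, 0.1, -0.01], [-5.96, 0.1, -0.01]] [0.0, 0.0, 0.0, 0.0, 0.0]
```

Call:
{"api": "arm_command", "payload": {
  "slide": [
    [0, 0, -1],
    [0, 0, -4],
    [0, 0, -8],
    [0, 0, -12],
    [0, 0, -14]
  ],
  "spin": [0, 0, 0, 0, 0]
}}

```text
clock: 27.65
eef_pos: [0.4753, 0.3502, 0.203]
tool_rot: [0.613, 0.79, 0.001, 0.0]
ft_force: [-0.1, 1.0, -0.8]
grip_width: 0.0545
grasp_force: 63.3
```

Call:
{"api": "arm_command", "payload": {
  "slide": [
    [-3, 0, 0],
    [-8, 0.1, 0],
    [-13, 0.2, 0],
    [-18, 0.3, 0],
    [-23, 0.4, 0]
  ],
  "spin": [0, 0, 0, 0, 0]
}}

```text
clock: 28.28
eef_pos: [0.5354, 0.1264, 0.2002]
tool_rot: [0.613, 0.79, -0.0, -0.0]
ft_force: [0.7, 0.1, -0.7]
grip_width: 0.0548
grasp_force: 63.3
```

Call:
{"api": "arm_command", "payload": {
  "slide": [
    [-5, 0, 0],
    [-10, 0.1, 0],
    [-15, 0.2, 0],
    [-19, 0.2, 0],
    [-21, 0.2, 0]
  ],
  "spin": [0, 0, 0, 0, 0]
}}

```text
clock: 28.9
eef_pos: [0.5894, -0.0769, 0.2]
tool_rot: [0.614, 0.789, -0.0, -0.001]
ft_force: [0.9, 0.4, -1.6]
grip_width: 0.0542
grasp_force: 63.3
```

Call:
{"api": "arm_command", "payload": {
  "slide": [
    [0, 0, 0],
    [0, 0, 0],
    [0, 0, 0],
    [0, 0, 0],
    [0, 0, 0]
  ],
  "spin": [0, 0, 0, 0, 0]
}}

```text
clock: 29.52
eef_pos: [0.5896, -0.0743, 0.2004]
tool_rot: [0.613, 0.79, 0.0, 0.0]
ft_force: [-0.0, 0.2, -0.4]
grip_width: 0.0542
grasp_force: 63.3
```

```bash
cat > hold.py <<'E'
from see import *
def holder(f):
    p=snap('wrist',f);W=cloud(p,'wrist');r=np.hypot(W[...,0]-.570,W[...,1]-.0055)
    for z0,z1,rm in ((.057,.068,.045),(.009,.016,.06)):
        Q=W[(r<rm)&(W[...,2]>z0)&(W[...,2]<z1)]
        print(z0,len(Q),cv2.minEnclosingCircle(Q[:,:2].astype(np.float32)*1000),circ(Q),np.percentile(Q[:,2],[5,50,95]))
    a=landmark_of(p,'holder'); 
    if a: print(a[0]['confidence'],a[0]['centre'],atz(ray(p,a[0]['centre'],'wrist'),0))
    hsv=cv2.cvtColor(p['pixels'],cv2.COLOR_RGB2HSV);h,s,v=hsv[...,0],hsv[...,1],hsv[...,2]
    T=get_obs()
    m=(h>20)&(h<32)&(s>130)&(v>60)&(np.linalg.norm(W-(T['eef_pos']+[0,0,.02]),axis=-1)<.05)
    Q=W[m];zt=np.percentile(Q[:,2],98);Q=Q[Q[:,2]>zt-.004];print('cup in hand rim',len(Q),cv2.minEnclosingCircle(Q[:,:2].astype(np.float32)*1000),circ(Q),zt,'rel tcp',Q[:,2].max()-T['eef_pos'][2])
    print(T['clock'],T['eef_pos'],T['grip_width'])
E
python3 -c "
from hold import *
holder('w6.png')"
```

```text
0.057 888 ((567.6393432617188, 4.751833438873291), 30.36696434020996) (array([0.5678, 0.0048]), np.float64(0.02770218166563141)) [0.0583 0.0616 0.0629]
0.009 3153 ((567.5457763671875, 5.110618591308594), 50.30674362182617) (array([0.5676, 0.0052]), np.float64(0.04211224620594863)) [0.0106 0.0121 0.0154]
0.58 [258.1, 96.8] [0.5696 0.0055 0.    ]
cup in hand rim 2229 ((589.1720581054688, -74.98029327392578), 28.36209487915039) (array([ 0.5891, -0.0743]), np.float64(0.02606097129386691)) 0.22158602397366414 rel tcp 0.02248762049957248
29.625 [ 0.5897 -0.0746  0.2004] 0.054229466808079094
```

View pics/w6.png

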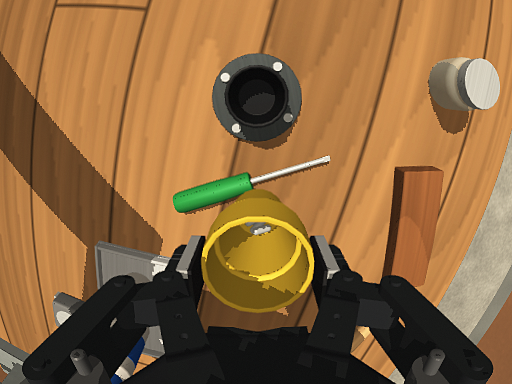

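Holder mouth at (257,95); cup in hand upright at (258,262), concentric with the TCP. Moving over the holder.

Call:
{"api": "arm_command", "payload": {
  "slide": [
    [2, 0, 0],
    [5, -0.1, 0],
    [7.5, -0.1, 0],
    [8.2, -0.1, 0],
    [8.2, -0.1, 0]
  ],
  "spin": [0, 0, 0, 0, 0]
}}

```text
clock: 30.25
eef_pos: [0.5683, 0.0048, 0.2004]
tool_rot: [0.613, 0.79, -0.0, 0.0]
ft_force: [-0.8, 0.5, -0.4]
grip_width: 0.0543
grasp_force: 63.3
```

Call:
{"api": "arm_command", "payload": {
  "slide": [
    [0, 0, 1.5],
    [0, 0, 4],
    [0, 0, 5.5],
    [0, 0, 6],
    [0, 0, 6]
  ],
  "spin": [0, 0, 0, 0, 0]
}}

```text
clock: 30.88
eef_pos: [0.5684, 0.004, 0.14]
tool_rot: [0.613, 0.79, -0.0, -0.0]
ft_force: [-0.5, -0.5, -0.5]
grip_width: 0.0542
grasp_force: 63.3
```

```bash
python3 - <<'E'
from hold import *
holder('w7.png')
plan([.5677,.0050,.11])
# side-camera check of cup vs holder axis
for n in ('side','scene'):
    p=snap(n,n+'7.png');W=cloud(p,n)
    print(n,'cup',top(p,n,'yel',.13,.17)[3]); r=np.hypot(W[...,0]-.568,W[...,1]-.005)
    Q=W[(r<.07)&(W[...,2]>.008)&(W[...,2]<.016)];print('plate',len(Q),cv2.minEnclosingCircle(Q[:,:2].astype(np.float32)*1000))
E
```

```text
0.057 699 ((566.9465942382812, 6.8846516609191895), 29.934038162231445) (array([0.5676, 0.0062]), np.float64(0.02754813115621915)) [0.0587 0.0616 0.0628]
0.009 3963 ((567.5421142578125, 5.341047286987305), 49.88955307006836) (array([0.5676, 0.0053]), np.float64(0.039588737203609885)) [0.0108 0.012  0.0148]
0.74 [255.5, 180.5] [0.5662 0.0033 0.    ]
cup in hand rim 2210 ((568.13037109375, 3.598262310028076), 28.065837860107422) (array([0.5678, 0.0039]), np.float64(0.02605656530099473)) 0.16117324662448013 rel tcp 0.02118843175811258
30.975 [0.569  0.0041 0.141 ] 0.05409646955711393
at [0.569  0.0041 0.141 ] yaw 104.34 rows 1 tool delta cm [ 0.12 -0.11  3.1 ] spin 0
[[0.12, -0.11, 3.1], [0.12, -0.11, 3.1], [0.12, -0.11, 3.1], [0.12, -0.11, 3.1], [0.12, -0.11, 3.1]] [0.0, 0.0, 0.0, 0.0, 0.0]
side cup (array([0.569 , 0.0082]), np.float64(0.026128171685654542))
plate 459 ((566.9365844726562, 10.104066848754883), 50.58998107910156)
scene cup (array([0.5717, 0.0014]), np.float64(0.02573387191604824))
plate 387 ((570.6363525390625, 3.326706647872925), 49.6595344543457)
```

Call:
{"api": "arm_command", "payload": {
  "slide": [
    [0.2, -0.1, 0],
    [0.2, -0.1, 1],
    [0.2, -0.1, 2.5],
    [0.2, -0.1, 3.5],
    [0.2, -0.1, 4]
  ],
  "spin": [0, 0, 0, 0, 0]
}}

```text
clock: 31.7
eef_pos: [0.5661, 0.0059, 0.0988]
tool_rot: [0.613, 0.79, -0.001, -0.001]
ft_force: [0.6, 0.3, 0.7]
grip_width: 0.0545
grasp_force: 63.3
```

Call:
{"api": "arm_command", "payload": {
  "slide": [
    [0, 0, 0.3],
    [0, 0, 0.7],
    [0, 0, 1.1],
    [0, 0, 1.4],
    [0, 0, 1.5]
  ],
  "spin": [0, 0, 0, 0, 0]
}}

```text
clock: 32.33
eef_pos: [0.5668, 0.006, 0.0851]
tool_rot: [0.613, 0.79, -0.0, -0.0]
ft_force: [0.2, 0.4, -0.6]
grip_width: 0.0541
grasp_force: 63.3
```

```bash
python3 -c "
from h import *
o=get_obs();print(o['clock'],o['eef_pos'],o['ft_force'],o['ft_torque'],o['tool_rot'])"
```

```text
32.325 [0.56680097 0.00595015 0.08511042] [ 0.16270269  0.40966693 -0.62241194] [0.00975583 0.00718088 0.02761308] [ 6.13265382e-01  7.89876923e-01 -6.98975245e-05 -1.11089064e-04]
```

Call:
{"api": "arm_command", "payload": {
  "slide": [
    [0, 0.1, 0.3],
    [0, 0.1, 0.6],
    [0, 0.1, 0.8],
    [0, 0.1, 1.0],
    [0, 0.1, 1.0]
  ],
  "spin": [0, 0, 0, 0, 0]
}}

```text
clock: 32.95
eef_pos: [0.5677, 0.0062, 0.0751]
tool_rot: [0.613, 0.79, -0.0, -0.0]
ft_force: [-0.2, -0.1, -0.5]
grip_width: 0.0544
grasp_force: 63.3
```

Call:
{"api": "arm_command", "payload": {
  "slide": [
    [0, 0, 0.1],
    [0, 0, 0.2],
    [0, 0, 0.3],
    [0, 0, 0.3],
    [0, 0, 0.3]
  ],
  "spin": [0, 0, 0, 0, 0]
}}

```text
clock: 33.58
eef_pos: [0.5679, 0.0062, 0.0724]
tool_rot: [0.613, 0.79, 0.0, 0.0]
ft_force: [-0.5, -1.3, 2.0]
grip_width: 0.0543
grasp_force: 63.4
```

Call:
{"api": "arm_command", "payload": {
  "slide": [
    [0, 0, 0.1],
    [0, 0, 0.1],
    [0, 0, 0.1],
    [0, 0, 0.1],
    [0, 0, 0.1]
  ],
  "spin": [0, 0, 0, 0, 0]
}}

```text
clock: 34.2
eef_pos: [0.568, 0.006, 0.0724]
tool_rot: [0.613, 0.79, 0.0, 0.0]
ft_force: [-1.3, 0.2, 6.0]
grip_width: 0.0546
grasp_force: 63.9
```

```bash
python3 - <<'E'
from see import *
o=get_obs();print(o['clock'],o['eef_pos'],o['ft_force'],o['ft_torque'])
for n in('side','scene'):
    p=snap(n,n+'8.png');print(top(p,n,'yel',.06,.2)[-1]); 
    im=cv2.imread(f'pics/{n}8.png');c=(227,180) if n=='side' else (268,208);cv2.imwrite(f'pics/c8{n}.png',cv2.resize(im[c[1]-50:c[1]+50,c[0]-65:c[0]+65],None,fx=5,fy=5,interpolation=2))
cv2.imwrite('pics/c8.png',np.hstack([cv2.resize(cv2.imread(f'pics/c8{n}.png'),(400,308)) for n in('side','scene')]))
E
```

```text
34.2 [0.568  0.006  0.0724] [-1.3463  0.2422  6.0329] [-0.1744  0.639  -0.0223]
[0.0633 0.0926]
[0.0625 0.1217]
```

View pics/c8.png

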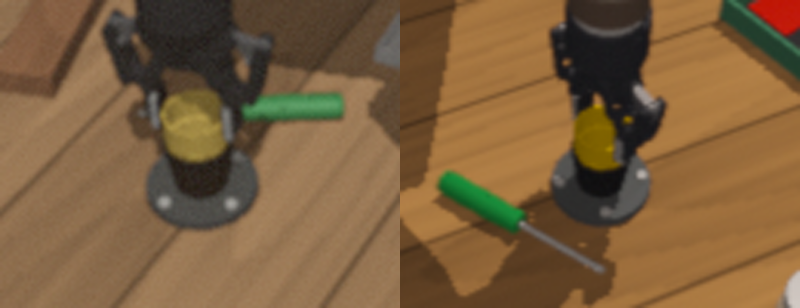

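Side and scene crops: the cup sits in the sleeve with only the rim band above the mouth, top measured at 0.0926 m, so it is seated. Releasing and going to the red bottle.

Call:
{"api": "arm_command", "payload": {
  "slide": [
    [0, 0, 0],
    [0, 0, 0],
    [0, 0, 0],
    [0, 0, 0],
    [0, 0, 0]
  ],
  "spin": [0, 0, 0, 0, 0],
  "jaw": 8.5
}}

```text
clock: 34.92
eef_pos: [0.5679, 0.0062, 0.0712]
tool_rot: [0.613, 0.79, -0.0, -0.0]
ft_force: [0.1, 0.4, -0.9]
grip_width: 0.0851
grasp_force: 0.0
```

Call:
{"api": "arm_command", "payload": {
  "slide": [
    [0, 0, -1],
    [0, 0, -4],
    [0, 0, -9],
    [0, 0, -14],
    [0, 0, -17]
  ],
  "spin": [0, 0, 0, 0, 0]
}}

```text
clock: 35.55
eef_pos: [0.5689, 0.0062, 0.2454]
tool_rot: [0.613, 0.79, 0.002, 0.002]
ft_force: [1.1, 0.8, 0.4]
grip_width: 0.0851
grasp_force: 0.0
```

Call:
{"api": "arm_command", "payload": {
  "slide": [
    [-2, -1.4, 0],
    [-6, -4.1, 0],
    [-10, -6.8, 0],
    [-15, -10.2, 0],
    [-19, -12.9, 0]
  ],
  "spin": [0, 0, 0, 0, 0]
}}

```text
clock: 36.17
eef_pos: [0.4892, -0.2117, 0.2423]
tool_rot: [0.613, 0.79, 0.0, 0.001]
ft_force: [0.9, 0.4, -0.8]
grip_width: 0.085
grasp_force: 0.0
```

Call:
{"api": "arm_command", "payload": {
  "slide": [
    [-4, -2.7, 0],
    [-6.4, -4.4, 0],
    [-6.4, -4.4, 1.5],
    [-6.4, -4.4, 3],
    [-6.4, -4.4, 3]
  ],
  "spin": [0, 0, 0, 0, 0]
}}

```text
clock: 36.8
eef_pos: [0.4625, -0.281, 0.2093]
tool_rot: [0.613, 0.79, -0.0, -0.002]
ft_force: [-0.4, -0.3, -0.5]
grip_width: 0.0853
grasp_force: 0.0
```

```bash
python3 - <<'E'
from see import *
for n in ('scene','side'):
    p=snap(n);print(n,'cup',top(p,n,'yel',.067,.11)[1:])
p=snap('wrist','w9.png')
print('red',top(p,'wrist','red',.146,.16)[1:4])
plan([.4634,-.2829,.1205],104.3)
E
```

```text
scene cup (array([0.5602, 0.0165, 0.0819]), ((308.7591552734375, 290.82147216796875), 417.2431335449219), (array([0.3493, 0.3059]), np.float64(0.37608322395933746)), array([0.0685, 0.0934]))
side cup (array([0.5671, 0.0104, 0.081 ]), ((568.2406616210938, 10.099644660949707), 29.284162521362305), (array([0.5687, 0.0103]), np.float64(0.026312643607394798)), array([0.0685, 0.0922]))
red (array([ 0.4627, -0.2839,  0.1507]), ((462.8296203613281, -284.7964172363281), 16.955284118652344), (array([ 0.4628, -0.2842]), np.float64(0.01196538924187047)))
at [ 0.4637 -0.2819  0.2115] yaw 104.44 rows 2 tool delta cm [-0.08 -0.06  9.1 ] spin 0.14
[[-0.04, -0.03, 4.55], [-0.08, -0.06, 9.1], [-0.08, -0.06, 9.1], [-0.08, -0.06, 9.1], [-0.08, -0.06, 9.1]] [np.float64(0.07), np.float64(0.14), np.float64(0.14), np.float64(0.14), np.float64(0.14)]
```

View pics/w9.png

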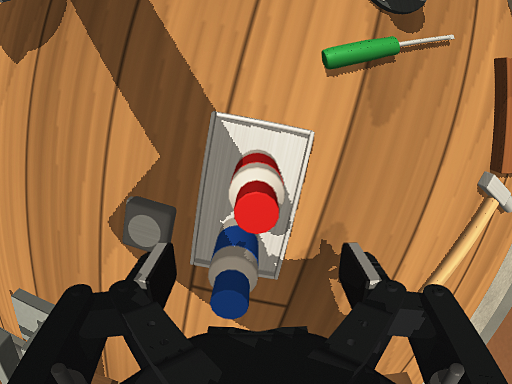

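Both bottles stand in the tray (red cap (257,210), blue cap (231,300)). Gripping red.

Call:
{"api": "arm_command", "payload": {
  "slide": [
    [-0.1, 0, 2],
    [-0.1, 0, 5],
    [-0.1, 0, 8],
    [-0.1, 0, 9.1],
    [-0.1, 0, 9.1]
  ],
  "spin": [0, 0, 0, 0, 0]
}}

```text
clock: 37.58
eef_pos: [0.4636, -0.2834, 0.1203]
tool_rot: [0.613, 0.79, -0.0, -0.0]
ft_force: [-0.3, 0.2, 0.9]
grip_width: 0.0852
grasp_force: 0.0
```

Call:
{"api": "arm_command", "payload": {
  "slide": [
    [0, 0, 0],
    [0, 0, 0],
    [0, 0, 0],
    [0, 0, 0],
    [0, 0, 0]
  ],
  "spin": [0, 0, 0, 0, 0],
  "jaw": 2.5
}}

```text
clock: 38.2
eef_pos: [0.464, -0.2843, 0.1214]
tool_rot: [0.613, 0.79, -0.0, 0.001]
ft_force: [-0.7, -0.6, 6.6]
grip_width: 0.0325
grasp_force: 60.2
```

```bash
python3 -c "
from h import *
o=get_obs();p=o['eef_pos'];print(o['clock'],p,o['grip_width'],o['grasp_force'],o['ft_force'])
plan([.4345,.3022,.3],start=[p[0],p[1],.3])"
```

```text
38.2 [ 0.46399902 -0.28429057  0.12140247] 0.03245275822935772 60.24634066860017 [-0.72717856 -0.57454405  6.60994791]
at [ 0.464  -0.2843  0.3   ] yaw 104.34 rows 10 tool delta cm [57.55 11.66 -0.09] spin 0
[[5.76, 1.17, -0.01], [11.51, 2.33, -0.02], [17.27, 3.5, -0.03], [23.02, 4.67, -0.04], [28.78, 5.83, -0.04]] [0.0, 0.0, 0.0, 0.0, 0.0]
[[5.76, 1.17, -0.01], [11.51, 2.33, -0.02], [17.27, 3.5, -0.03], [23.02, 4.67, -0.04], [28.78, 5.83, -0.04]] [0.0, 0.0, 0.0, 0.0, 0.0]
```

Call:
{"api": "arm_command", "payload": {
  "slide": [
    [0, 0, -2],
    [0, 0, -6],
    [0, 0, -11],
    [0, 0, -15.5],
    [0, 0, -17.5]
  ],
  "spin": [0, 0, 0, 0, 0]
}}

```text
clock: 38.83
eef_pos: [0.4641, -0.284, 0.2978]
tool_rot: [0.613, 0.79, 0.0, 0.002]
ft_force: [0.5, 0.6, -1.4]
grip_width: 0.0326
grasp_force: 60.2
```

Call:
{"api": "arm_command", "payload": {
  "slide": [
    [2, 0.4, 0],
    [6, 1.2, 0],
    [11, 2.2, 0],
    [16, 3.2, 0],
    [21, 4.3, 0]
  ],
  "spin": [0, 0, 0, 0, 0]
}}

```text
clock: 39.45
eef_pos: [0.4513, -0.067, 0.2933]
tool_rot: [0.613, 0.79, -0.001, -0.002]
ft_force: [0.5, -0.5, -1.5]
grip_width: 0.0325
grasp_force: 60.0
```

Call:
{"api": "arm_command", "payload": {
  "slide": [
    [5, 1, 0],
    [10, 2, 0],
    [15, 3, 0],
    [20, 4, 0],
    [25, 5.1, 0]
  ],
  "spin": [0, 0, 0, 0, 0]
}}

```text
clock: 40.08
eef_pos: [0.4383, 0.1871, 0.2934]
tool_rot: [0.613, 0.79, -0.002, -0.001]
ft_force: [1.3, -0.5, -0.7]
grip_width: 0.0323
grasp_force: 60.0
```

Call:
{"api": "arm_command", "payload": {
  "slide": [
    [5, 1, 0],
    [9, 1.8, 0],
    [11, 2.2, 0],
    [11.5, 2.3, 0],
    [11.5, 2.3, 0]
  ],
  "spin": [0, 0, 0, 0, 0]
}}

```text
clock: 40.7
eef_pos: [0.4339, 0.3016, 0.2948]
tool_rot: [0.613, 0.79, -0.001, -0.0]
ft_force: [-0.6, 0.4, -1.1]
grip_width: 0.0323
grasp_force: 60.0
```

```bash
python3 - <<'E'
from see import *
o=get_obs();print(o['clock'],o['ft_force'],o['grip_width'])
p=snap('wrist'); zt=o['eef_pos'][2]
print('cap',top(p,'wrist','red',zt+.026,zt+.04)[1:]); 
plan([.4345,.3022,.1265],104.3)
E
```

```text
40.7 [-0.5573  0.4485 -1.0895] 0.032323244045604854
cap (array([0.4333, 0.3024, 0.3242]), ((434.015625, 301.1136474609375), 17.1999568939209), (array([0.4334, 0.3017]), np.float64(0.011858445809891845)), array([0.3229, 0.3252]))
at [0.4342 0.3012 0.2951] yaw 104.28 rows 3 tool delta cm [ 0.1   0.07 16.86] spin -0.02
[[0.03, 0.02, 5.62], [0.07, 0.04, 11.24], [0.1, 0.07, 16.86], [0.1, 0.07, 16.86], [0.1, 0.07, 16.86]] [np.float64(-0.01), np.float64(-0.01), np.float64(-0.02), np.float64(-0.02), np.float64(-0.02)]
```

Call:
{"api": "arm_command", "payload": {
  "slide": [
    [0, 0, 2],
    [0.1, 0, 6],
    [0.1, 0, 11],
    [0.1, 0, 14.5],
    [0.1, 0, 16]
  ],
  "spin": [0, 0, 0, 0, 0]
}}

```text
clock: 41.38
eef_pos: [0.4332, 0.3011, 0.1334]
tool_rot: [0.614, 0.789, -0.002, -0.0]
ft_force: [-0.4, 0.6, -2.7]
grip_width: 0.0325
grasp_force: 60.1
```

Call:
{"api": "arm_command", "payload": {
  "slide": [
    [0, 0, 0],
    [0, 0, 0.2],
    [0, 0, 0.4],
    [0, 0, 0.5],
    [0, 0, 0.5]
  ],
  "spin": [0, 0, 0, 0, 0]
}}

```text
clock: 42.0
eef_pos: [0.4342, 0.3034, 0.1306]
tool_rot: [0.613, 0.79, 0.0, 0.0]
ft_force: [0.4, 0.3, -2.7]
grip_width: 0.0323
grasp_force: 60.1
```

Call:
{"api": "arm_command", "payload": {
  "slide": [
    [0, 0, 0.1],
    [0, 0, 0.2],
    [0, 0, 0.3],
    [0, 0, 0.4],
    [0, 0, 0.4]
  ],
  "spin": [0, 0, 0, 0, 0]
}}

```text
clock: 42.62
eef_pos: [0.4341, 0.3033, 0.1265]
tool_rot: [0.613, 0.79, 0.0, -0.0]
ft_force: [-1.5, 0.5, -0.5]
grip_width: 0.0324
grasp_force: 60.4
```

Call:
{"api": "arm_command", "payload": {
  "slide": [
    [0, 0, 0.1],
    [0, 0, 0.1],
    [0, 0, 0.1],
    [0, 0, 0.1],
    [0, 0, 0.1]
  ],
  "spin": [0, 0, 0, 0, 0]
}}

```text
clock: 43.25
eef_pos: [0.4341, 0.3035, 0.1264]
tool_rot: [0.613, 0.79, 0.0, 0.0]
ft_force: [-1.2, -0.7, 5.6]
grip_width: 0.0321
grasp_force: 61.1
```

Call:
{"api": "arm_command", "payload": {
  "slide": [
    [0, 0, 0],
    [0, 0, 0],
    [0, 0, 0],
    [0, 0, 0],
    [0, 0, 0]
  ],
  "spin": [0, 0, 0, 0, 0],
  "jaw": 8.5
}}

```text
clock: 43.88
eef_pos: [0.4341, 0.3033, 0.1252]
tool_rot: [0.613, 0.79, -0.0, -0.0]
ft_force: [-0.4, -0.2, 0.1]
grip_width: 0.085
grasp_force: 0.0
```

Call:
{"api": "arm_command", "payload": {
  "slide": [
    [0, 0, -1],
    [0, 0, -4],
    [0, 0, -8],
    [0, 0, -12],
    [0, 0, -14]
  ],
  "spin": [0, 0, 0, 0, 0]
}}

```text
clock: 44.5
eef_pos: [0.4349, 0.3039, 0.2689]
tool_rot: [0.613, 0.79, 0.002, 0.001]
ft_force: [-0.4, -0.4, 0.5]
grip_width: 0.0852
grasp_force: 0.0
```

Call:
{"api": "arm_command", "payload": {
  "slide": [
    [-4, -0.8, 0],
    [-9, -1.9, 0],
    [-15, -3.2, 0],
    [-21, -4.4, 0],
    [-27, -5.7, 0]
  ],
  "spin": [0, 0, 0, 0, 0]
}}

```text
clock: 45.12
eef_pos: [0.4458, 0.0259, 0.2663]
tool_rot: [0.613, 0.79, 0.001, 0.001]
ft_force: [0.5, 0.4, 0.1]
grip_width: 0.0849
grasp_force: 0.0
```

Call:
{"api": "arm_command", "payload": {
  "slide": [
    [-6, -1.3, 0],
    [-12, -2.5, 0],
    [-18, -3.8, 0],
    [-24, -5.1, 0],
    [-29, -6.2, 0]
  ],
  "spin": [0, 0, 0, 0, 0]
}}

```text
clock: 45.75
eef_pos: [0.4574, -0.2712, 0.2662]
tool_rot: [0.614, 0.789, 0.0, 0.001]
ft_force: [1.0, 0.3, 0.5]
grip_width: 0.0851
grasp_force: 0.0
```

Call:
{"api": "arm_command", "payload": {
  "slide": [
    [-5, -1.1, 0],
    [-9, -1.9, 0],
    [-10.2, -2.1, 0],
    [-10.2, -2.1, 4],
    [-10.2, -2.1, 4.5]
  ],
  "spin": [0, 0, 0, 0, 0]
}}

```text
clock: 46.38
eef_pos: [0.461, -0.3709, 0.2178]
tool_rot: [0.613, 0.79, 0.0, -0.003]
ft_force: [0.4, 0.3, -0.0]
grip_width: 0.0849
grasp_force: 0.0
```

```bash
python3 - <<'E'
from see import *
p=snap('side');print('red',top(p,'side','red',.12,.17)[1:])
p=snap('wrist'); print('blue',top(p,'wrist','blue',.146,.16)[1:4])
plan([.4616,-.373,.1205],104.3)
E
```

```text
red (array([0.4293, 0.3091, 0.1499]), ((432.69390869140625, 305.0653076171875), 18.155010223388672), (array([0.4318, 0.3071]), np.float64(0.01290367253823656)), array([0.1318, 0.1568]))
blue (array([ 0.461 , -0.3728,  0.1507]), ((461.25811767578125, -373.69989013671875), 16.992544174194336), (array([ 0.4611, -0.3731]), np.float64(0.011868546151168353)))
at [ 0.4623 -0.3717  0.2204] yaw 104.41 rows 2 tool delta cm [-0.12 -0.09  9.99] spin 0.11
[[-0.06, -0.05, 4.99], [-0.12, -0.09, 9.99], [-0.12, -0.09, 9.99], [-0.12, -0.09, 9.99], [-0.12, -0.09, 9.99]] [np.float64(0.05), np.float64(0.11), np.float64(0.11), np.float64(0.11), np.float64(0.11)]
```

Call:
{"api": "arm_command", "payload": {
  "slide": [
    [-0.1, -0.1, 2],
    [-0.1, -0.1, 5],
    [-0.1, -0.1, 8],
    [-0.1, -0.1, 9.9],
    [-0.1, -0.1, 9.9]
  ],
  "spin": [0, 0, 0, 0, 0]
}}

```text
clock: 47.1
eef_pos: [0.4619, -0.3732, 0.1216]
tool_rot: [0.613, 0.79, 0.0, -0.0]
ft_force: [-0.5, 0.9, -0.1]
grip_width: 0.085
grasp_force: 0.0
```

Call:
{"api": "arm_command", "payload": {
  "slide": [
    [0, 0, 0],
    [0, 0, 0],
    [0, 0, 0],
    [0, 0, 0],
    [0, 0, 0]
  ],
  "spin": [0, 0, 0, 0, 0],
  "jaw": 2.5
}}

```text
clock: 47.72
eef_pos: [0.4624, -0.3747, 0.1227]
tool_rot: [0.613, 0.79, -0.0, 0.001]
ft_force: [-0.9, -0.8, 5.9]
grip_width: 0.0323
grasp_force: 60.5
```

```bash
python3 -c "
from h import *
o=get_obs();p=o['eef_pos'];print(o['clock'],p,o['grip_width'],o['grasp_force'],o['ft_force'])
plan([.4172,.3687,.3],start=[p[0],p[1],.3])"
```

```text
47.725 [ 0.46236993 -0.37472771  0.1227166 ] 0.032266019601607375 60.458431892911904 [-0.86333985 -0.7751368   5.94432467]
at [ 0.4624 -0.3747  0.3   ] yaw 104.34 rows 13 tool delta cm [73.15 14.03 -0.15] spin 0
[[5.63, 1.08, -0.01], [11.25, 2.16, -0.02], [16.88, 3.24, -0.04], [22.51, 4.32, -0.05], [28.13, 5.4, -0.06]] [0.0, 0.0, 0.0, 0.0, 0.0]
[[5.63, 1.08, -0.01], [11.25, 2.16, -0.02], [16.88, 3.24, -0.04], [22.51, 4.32, -0.05], [28.13, 5.4, -0.06]] [0.0, 0.0, 0.0, 0.0, 0.0]
[[5.63, 1.08, -0.01], [11.25, 2.16, -0.02], [16.88, 3.24, -0.04], [16.88, 3.24, -0.04], [16.88, 3.24, -0.04]] [0.0, 0.0, 0.0, 0.0, 0.0]
```

Call:
{"api": "arm_command", "payload": {
  "slide": [
    [0, 0, -2],
    [0, 0, -6.5],
    [0, 0, -12],
    [0, 0, -17],
    [0, 0, -19.5]
  ],
  "spin": [0, 0, 0, 0, 0]
}}

```text
clock: 48.35
eef_pos: [0.4622, -0.3742, 0.3189]
tool_rot: [0.613, 0.79, 0.0, 0.001]
ft_force: [0.3, -1.1, -3.4]
grip_width: 0.032
grasp_force: 60.4
```

Call:
{"api": "arm_command", "payload": {
  "slide": [
    [3, 0.6, 0],
    [8, 1.5, 0],
    [13.5, 2.6, 0],
    [19, 3.6, 0],
    [24.5, 4.7, 0]
  ],
  "spin": [0, 0, 0, 0, 0]
}}

```text
clock: 48.98
eef_pos: [0.4456, -0.1231, 0.3153]
tool_rot: [0.613, 0.79, -0.0, -0.001]
ft_force: [1.2, 0.2, -2.8]
grip_width: 0.0324
grasp_force: 60.3
```

Call:
{"api": "arm_command", "payload": {
  "slide": [
    [5.5, 1.1, 0],
    [11, 2.1, 0],
    [16.5, 3.2, 0],
    [22, 4.2, 0],
    [27.5, 5.3, 0]
  ],
  "spin": [0, 0, 0, 0, 0]
}}

```text
clock: 49.6
eef_pos: [0.4288, 0.1562, 0.3155]
tool_rot: [0.613, 0.79, -0.001, -0.0]
ft_force: [1.4, -0.3, -3.6]
grip_width: 0.0324
grasp_force: 60.3
```

Call:
{"api": "arm_command", "payload": {
  "slide": [
    [5.5, 1.1, 0],
    [11, 2.1, 0],
    [16.5, 3.2, 0],
    [20, 3.8, 0],
    [21.1, 4, 0]
  ],
  "spin": [0, 0, 0, 0, 0]
}}

```text
clock: 50.22
eef_pos: [0.4152, 0.3707, 0.3145]
tool_rot: [0.612, 0.791, -0.002, -0.0]
ft_force: [-0.6, -1.0, -3.0]
grip_width: 0.0323
grasp_force: 60.3
```

Call:
{"api": "arm_command", "payload": {
  "slide": [
    [0, 0, 0],
    [0, 0, 0],
    [0, 0, 0],
    [0, 0, 0],
    [0, 0, 0]
  ],
  "spin": [0, 0, 0, 0, 0]
}}

```text
clock: 50.85
eef_pos: [0.4164, 0.3685, 0.3166]
tool_rot: [0.614, 0.79, 0.0, 0.0]
ft_force: [0.3, 0.2, -2.0]
grip_width: 0.0322
grasp_force: 60.3
```

```bash
python3 - <<'E'
from see import *
o=get_obs();print(o['clock'],o['ft_force'],o['grip_width'])
p=snap('wrist'); zt=o['eef_pos'][2]
print('cap',top(p,'wrist','blue',zt+.024,zt+.04)[1:]); 
plan([.4172,.3687,.1277],104.3)
E
```

```text
50.85 [ 0.3368  0.2335 -2.0166] 0.032210042917668796
cap (array([0.4153, 0.3709, 0.3446]), ((415.847412109375, 369.1213073730469), 17.24610137939453), (array([0.4155, 0.3702]), np.float64(0.011834005410523108)), array([0.3431, 0.3456]))
at [0.4164 0.3686 0.3165] yaw 104.32 rows 4 tool delta cm [-0.02  0.08 18.88] spin 0.02
[[-0.0, 0.02, 4.72], [-0.01, 0.04, 9.44], [-0.01, 0.06, 14.16], [-0.02, 0.08, 18.88], [-0.02, 0.08, 18.88]] [np.float64(0.0), np.float64(0.01), np.float64(0.01), np.float64(0.02), np.float64(0.02)]
```

Call:
{"api": "arm_command", "payload": {
  "slide": [
    [0, 0.1, 2],
    [0, 0.1, 6.5],
    [0, 0.1, 12],
    [0, 0.1, 16],
    [0, 0.1, 17.7]
  ],
  "spin": [0, 0, 0, 0, 0]
}}

```text
clock: 51.52
eef_pos: [0.4156, 0.3677, 0.1362]
tool_rot: [0.613, 0.79, -0.003, -0.0]
ft_force: [0.4, 0.0, -2.9]
grip_width: 0.032
grasp_force: 60.3
```

Call:
{"api": "arm_command", "payload": {
  "slide": [
    [0, 0, 0],
    [0, 0, 0.2],
    [0, 0, 0.4],
    [0, 0, 0.6],
    [0, 0, 0.6]
  ],
  "spin": [0, 0, 0, 0, 0]
}}

```text
clock: 52.15
eef_pos: [0.4172, 0.3692, 0.1335]
tool_rot: [0.613, 0.79, 0.0, 0.0]
ft_force: [-0.3, -0.3, -3.2]
grip_width: 0.0324
grasp_force: 60.5
```

Call:
{"api": "arm_command", "payload": {
  "slide": [
    [0, 0, 0.2],
    [0, 0, 0.4],
    [0, 0, 0.5],
    [0, 0, 0.6],
    [0, 0, 0.6]
  ],
  "spin": [0, 0, 0, 0, 0]
}}

```text
clock: 52.78
eef_pos: [0.4172, 0.3693, 0.1278]
tool_rot: [0.613, 0.79, 0.0, -0.0]
ft_force: [-1.5, -0.2, 0.8]
grip_width: 0.0323
grasp_force: 60.9
```

Bottle touches the pad. Release and rise clear.

Call:
{"api": "arm_command", "payload": {
  "slide": [
    [0, 0, 0],
    [0, 0, 0],
    [0, 0, 0],
    [0, 0, 0],
    [0, 0, 0]
  ],
  "spin": [0, 0, 0, 0, 0],
  "jaw": 8.5
}}

```text
clock: 53.4
eef_pos: [0.4173, 0.3692, 0.1273]
tool_rot: [0.613, 0.79, 0.0, 0.0]
ft_force: [0.2, -0.8, -0.2]
grip_width: 0.085
grasp_force: 0.0
```

Call:
{"api": "arm_command", "payload": {
  "slide": [
    [0, 0, -1],
    [0, 0, -4],
    [0, 0, -9],
    [0, 0, -14],
    [0, 0, -18]
  ],
  "spin": [0, 0, 0, 0, 0]
}}

```text
clock: 54.02
eef_pos: [0.4174, 0.3694, 0.3106]
tool_rot: [0.613, 0.79, 0.002, 0.0]
ft_force: [0.1, 0.5, 0.7]
grip_width: 0.0853
grasp_force: 0.0
```

Call:
{"api": "arm_command", "payload": {
  "slide": [
    [-3, 0, 0],
    [-6, 0, 0],
    [-9, 0, 0],
    [-10, 0, 0],
    [-10, 0, 0]
  ],
  "spin": [0, 0, 0, 0, 0]
}}

```text
clock: 54.65
eef_pos: [0.4422, 0.2722, 0.3079]
tool_rot: [0.614, 0.79, 0.001, -0.0]
ft_force: [-0.7, -0.1, -0.6]
grip_width: 0.085
grasp_force: 0.0
```

```bash
python3 - <<'E'
from see import *
p=snap('wrist','w10.png');print(get_obs()['clock'])
for c in ('red','blue'):print(c,top(p,'wrist',c,.152,.165)[1:4])
p=snap('scene','s10.png')
p=snap('side');print('cup',top(p,'side','yel',.067,.11)[1:])
cv2.imwrite('pics/f10.png',np.hstack([cv2.resize(cv2.imread('pics/'+f),(400,300)) for f in('w10.png','s10.png')]))
E
```

```text
54.7
red (array([0.4331, 0.303 , 0.156 ]), ((433.0643615722656, 302.5173645019531), 17.181005477905273), (array([0.4331, 0.3029]), np.float64(0.011782120308160202)))
blue (array([0.4162, 0.3694, 0.1559]), ((416.2089538574219, 369.3791809082031), 16.596923828125), (array([0.4162, 0.3695]), np.float64(0.011558454059116232)))
cup (array([0.5469, 0.0164, 0.0781]), ((558.8685302734375, 10.558177947998047), 25.625293731689453), (array([0.5661, 0.0108]), np.float64(0.024233877486687316)), array([0.0679, 0.092 ]))
```

View pics/f10.png

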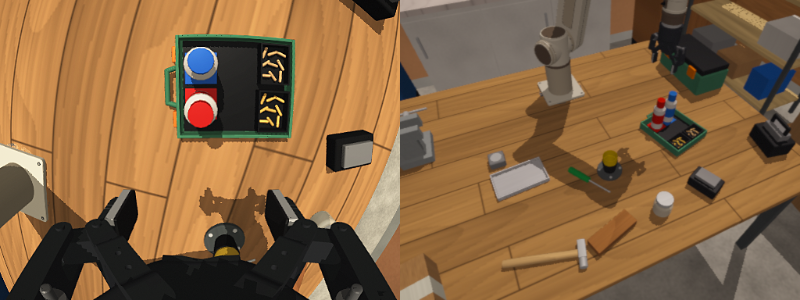

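The final picture shows the blue bottle upright on its pad (201,65), red on its pad (199,108), and the cup seated in the holder (610,160). Both caps are within about 2 mm of the pad centres, and the tray is empty.

```bash
python3 -c "
from workcell import *
print(job_done())"
```

```text
the job is handed in; nothing more can be done
None
```

The job is done and handed in at about 55 s: the cup is seated in the holder, both bottles stand upright within about 2 mm of their pad centres, and the insert, screwdriver and tape were not touched.

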